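Pack the writing kit and clamp the case's cover down evenly

ROBOT

A 6-joint arm with a two-finger parallel gripper is mounted at the origin on a cart in front of the work surface, level with it; the furniture and walls round the work are solid. World frame = base frame: x ahead of the robot, y to its left, z up, the work surface at z = 0. Lengths are in m, angles in rad, forces in N, time in s.
With the tool pointing down it reaches from about 0.25 to 0.775 m from the base axis. Payload 4 kg.
Tool frame: the origin (TCP) lies at the centre of the arm's flange, where the gripper is bolted on; the fingertips stand ahead of it and the grasp point (between the pads) lies 180 mm ahead of it (robot.tcp_to_tips is the z of the fingertips in the tool frame, in m); z points along the fingers, y is the direction in which the jaws open and shut (so a half turn about z gives the same grasp; the last joint's range is limited). The gripper opens to 94 mm and grips with 3 to 60 N. Pads are 16 mm wide; open, the fingers measure 119 mm over their backs; the gripper's body (75 mm by 177 mm) begins 78 mm behind the grasp point.
Start: joints at [-1.25, 0.087, 1.371, -0, 1.684, -0.103], TCP at [0.226, -0.501, 0.405] pointing down, gripper open.
Joint ranges: [-3.1, 3.1], [-0.76, 2.03], [0.27, 2.55], [-1.08, 4.22], [0.17, 2.65], [-2.57, 2.57]. Speed limits (rad/s): [2.79, 2.79, 3.14, 3.14, 3.14, 3.14].

INTERFACE

Orientations are given as [roll, pitch, yaw] about the fixed x, y, z axes, in that order (R = Rz(yaw) Ry(pitch) Rx(roll)).
In Python, from bench import robot gives the robot as it stands.
- The arm moves only by the tool move_arm, never from a script. Its argument "increments" is a list that holds one entry, the list of rows, each a list of 7 numbers: the opening, from 0 (shut) to 1 (fully open), then the shift along the tool's x, y, z as a fraction of full scale, then the turn, a rotation vector about the tool's x, y, z as a fraction of full scale. In form: [[[jaw, dx, dy, dz, rx, ry, rz], ...]]. A call has 1 to 8 rows; each row is the pose to reach, as a shift and turn from the pose commanded when the call began, along the tool's axes at that moment; what a row does not reach only later rows make up. Full scale, the value 1, is 0.1 m for a shift and pi/2 rad for a turn. A row lasts 1/12 s, in which the tool goes at most 41.7 mm and 7.16 degrees, less where a joint would pass 70% of its speed; a pose out of reach is approached as far as the arm can. A call with a number of a shift or a turn outside -1 to 1 is refused whole. A call with a gripper value outside its range is refused whole. The fingers move at their own pace and stop on an object; the grip force is fixed at half the most. Time passes only in rows, so rows that repeat a pose let the fingers close. It gives the time, the measured TCP pose, the force and the opening at its end, in the units of the state.
- robot.get_obs(): the state, without advancing time (a new reading comes with each control period).
- robot.snapshot(name): name is "scene" or "top" or "wrist"; returns (picture, depth): 400x640x3 uint8, red, green, blue; 400x640 float32, m along the optical axis (not along the pixel's ray), 0 where there is no reading.
- robot.camera_params(name): a dict with "mtx" (3x3 intrinsics, pixels), "R" (3x3) and "t" (3): a world point X has camera coordinates R X + t. Camera axes: x right, y down, z forward; pixel columns grow to the right and rows downward; lengths in m; the calibration is good to about 2 mm. A picture is of the moment at which its call begins: read the wrist's pose just before it. camera_params takes no time and is no camera call; for the wrist camera it gives the pose at the moment of the call.
- robot.close_job(): hands the job in, once; it reports no verdict.
The state is a dict: "time": time; "joint_positions": joint angles; "qvel": joint speeds; "joint_torque": joint torques, N m; "tool_pos": TCP position; "ee_rot": TCP orientation; "wrist_force": force on the tool from outside, world axes, zero at the start; "wrist_torque": the same for the moment, N m; "width": finger opening in m.
Only numpy, scipy, OpenCV 4.12 (cv2) and the standard library are available. Lean on these libraries where they do the work, as an engineer would, in place of code of your own. Each camera call takes 0.05 s, during which the arm holds its last target.

TASK

Pack the writing kit for travel: put the pen, pencils and letter opener that lie loose on the bare desk beside and behind the cover (whichever are there; not those in the pen pot or tray) flat into the open metal case, then lay the loose cover on it. Clamp the cover down evenly with the four knobs (clockwise), crosswise and a little at a time: turn one knob about half way and then the one diagonally opposite, then the other diagonal pair; then go round again in the same crosswise fashion, each knob all the way to its stop, so that the cover seats flat on the rim. Leave the ink bottle, notebook, round tin and everything else where they are.

Things in the scene. Friction and masses are not known exactly. Their poses are not given: they have to be found in the camera images.
- case: Open grey metal carrying case, fixed to the desk. Origin: centre of its underside; x away from the robot and y to the left at yaw 0, z up. Outside 196 (x) x 238 (y) x 50 mm high; walls 13 mm: cavity 170 x 212 mm, floor 6 mm and rim 50 mm above the origin. Outside its +y and -y ends stand four clamp knobs, axes at x = +-60, y = +-140 mm.
- case_mouth (a point): Centre of the case's mouth, level with the rim, 50 mm above the case's origin; axes as the case. At the rim's corners four sprung rubber buffers stand 3.5 mm proud (2 N per mm each): a cover laid on floats on them until the knobs draw it down onto the rim.
- cover_grip (a point): Grip point on the loose cover's handle: 38 mm above the cover's lowest face on its centre line, axes as the cover. Handle: bar 16 mm thick (x), 100 mm long (y), from 16 to 50 mm above the lowest face. Cover seated on the rim: this point is 80 mm above the case's origin (about 83 mm while floating on the buffers).
- cover: The same cover; origin at the centre of its lowest face, x across the handle bar, y along it, z up. Plate 196 (x) x 238 (y) x 8 mm, underside 8 mm above the lowest face; below it a plug 160 x 202 x 8 mm that drops into the cavity with 5 mm play all round. 0.35 kg. Lies plug down on the desk; either way round fits.
- opener_mid (a point): Middle of the letter opener (17 x 195 x 8 mm, long axis y; grip 17 mm wide and 8 mm high on its -y third, the blade 14 mm wide and 4 mm high from -36 to +93 mm along y), 4 mm above its underside. May be absent.
- pen_mid (a point): Centre of the fountain pen (13 x 134 x 14 mm, long axis y), 7 mm above its underside. May be absent.
- pencil_a_mid (a point): Middle of a pencil (8 x 179 x 8 mm, long axis y), 4 mm above its underside. May be absent.
- pencil_b_mid (a point): Middle of another pencil of the same size (8 x 179 x 8 mm, long axis y), 4 mm above its underside. May be absent.
- ink_bottle: Bystander: square ink bottle, 48 x 48 x 56 mm, loose; origin under its centre.
- notebook: Bystander: pocket notebook, 141 x 91 x 14 mm, loose; origin under its centre.
- clip_tin: Bystander: round tin, 68 mm across, 30 mm high, loose; origin under its centre.
- knob_near_right_grip (a point): Grip point of the near right (-x, -y) clamp knob, on its axis: upright bar 14 mm thick (along this point's y), 58 mm long (x), from 17 mm below to 13 mm above this point; the steel lug's top is 19 mm below it. Turns with the knob (at joint 0 the bar lies along the case's x) and sinks 5 mm over the whole turn, from 89 to 84 mm above the case's origin.
- knob_near_right (a joint): Angle of the near right (-x, -y) clamp knob in rad, growing clockwise seen from above, from 0 (open: its half-round lug points away from the cover) to the end stop at 2.8 (home). From about 0.5 the lug is over the cover's edge; it sinks 1.8 mm per rad, meets the cover at about 1.0 and holds it on the rim at 2.8. Stiff (0.06 N m), stays where left; starts at 0 to 0.15.
- knob_near_left_grip (a point): Grip point of the near left (-x, +y) clamp knob, on its axis: upright bar 14 mm thick (along this point's y), 58 mm long (x), from 17 mm below to 13 mm above this point; the steel lug's top is 19 mm below it. Turns with the knob (at joint 0 the bar lies along the case's x) and sinks 5 mm over the whole turn, from 89 to 84 mm above the case's origin.
- knob_near_left (a joint): Angle of the near left (-x, +y) clamp knob in rad, growing clockwise seen from above, from 0 (open: its half-round lug points away from the cover) to the end stop at 2.8 (home). From about 0.5 the lug is over the cover's edge; it sinks 1.8 mm per rad, meets the cover at about 1.0 and holds it on the rim at 2.8. Stiff (0.06 N m), stays where left; starts at 0 to 0.15.
- knob_far_right_grip (a point): Grip point of the far right (+x, -y) clamp knob, on its axis: upright bar 14 mm thick (along this point's y), 58 mm long (x), from 17 mm below to 13 mm above this point; the steel lug's top is 19 mm below it. Turns with the knob (at joint 0 the bar lies along the case's x) and sinks 5 mm over the whole turn, from 89 to 84 mm above the case's origin.
- knob_far_right (a joint): Angle of the far right (+x, -y) clamp knob in rad, growing clockwise seen from above, from 0 (open: its half-round lug points away from the cover) to the end stop at 2.8 (home). From about 0.5 the lug is over the cover's edge; it sinks 1.8 mm per rad, meets the cover at about 1.0 and holds it on the rim at 2.8. Stiff (0.06 N m), stays where left; starts at 0 to 0.15.
- knob_far_left_grip (a point): Grip point of the far left (+x, +y) clamp knob, on its axis: upright bar 14 mm thick (along this point's y), 58 mm long (x), from 17 mm below to 13 mm above this point; the steel lug's top is 19 mm below it. Turns with the knob (at joint 0 the bar lies along the case's x) and sinks 5 mm over the whole turn, from 89 to 84 mm above the case's origin.
- knob_far_left (a joint): Angle of the far left (+x, +y) clamp knob in rad, growing clockwise seen from above, from 0 (open: its half-round lug points away from the cover) to the end stop at 2.8 (home). From about 0.5 the lug is over the cover's edge; it sinks 1.8 mm per rad, meets the cover at about 1.0 and holds it on the rim at 2.8. Stiff (0.06 N m), stays where left; starts at 0 to 0.15.
Not all that is in view belongs to the job. What is shaped like the part that bears pen_mid but brown is not meant.

How it is judged:
By the outcome, as a careful person would: the job done as asked, in the order asked, and still so for the second after the job is handed in, with the robot touching nothing.
Of opener, pen, pencil_a, pencil_b only 2 to 3 are there at a start; the rules pass over those that are not, and their reading is None.
At some moment in a run one of opener, pen, pencil_a, pencil_b may be knocked a few centimetres aside while the robot is not near it.
Once in a run the grip may slacken for a moment while it holds something.
It also fails if it takes over 210 s, if anything falls off the work surface, if the arm or the gripper's body presses on something with over 40 N, if the wrist force passes 120 N, or if a joint passes its speed limit or range.

## Working session

There is one attempt and no reset: what is moved stays moved. The work goes in short steps, Python scripts to look and compute and a tool call to move; the robot and the scene stay as the last step left them, time stands still between calls to the robot, and variables do not carry over. Pictures are saved under pics/ and viewed, and the job is handed in when it is done.

Besides the shell and the picture viewer there is one more tool, called after "Request:" as a command line: name --argument value ..., lists and objects as JSON in quotes. move_arm: Moves the arm, as the interface text tells. Its arguments: {"type":"object","properties":{"increments":{"type":"array","items":{"type":"array","items":{"type":"array","items":{"type":"number","minimum":-1,"maximum":1}}}}},"required":["increments"]}

```bash
mkdir -p pics; ls
cat > h.py <<'E'
import numpy as np, cv2
from bench import robot
from scipy.spatial.transform import Rotation as Ro
def shot(n,f):
    P=robot.camera_params(n); im,d=robot.snapshot(n)
    cv2.imwrite('pics/%s.png'%f,im[:,:,::-1]); np.savez('/tmp/%s.npz'%f,im=im,d=d,K=P['mtx'],R=P['R'],t=P['t'])
    return im,d,P
def ray(P,u,v,z):
    K,R,t=np.array(P['mtx']),np.array(P['R']),np.array(P['t'])
    c=-R.T@t; w=R.T@np.linalg.inv(K)@np.array([u,v,1.]); return c+w*(z-c[2])/w[2]
def cloud(P,d):
    K,R,t=np.array(P['mtx']),np.array(P['R']),np.array(P['t'])
    v,u=np.mgrid[:d.shape[0],:d.shape[1]]
    pc=np.stack([u,v,np.ones_like(u)],-1)@np.linalg.inv(K).T*d[...,None]
    return (pc-t)@R
def load(f):
    z=np.load('/tmp/%s.npz'%f); return z['im'],z['d'],dict(mtx=z['K'],R=z['R'],t=z['t'])
E
python3 - <<'E'
from h import *
print(robot.get_obs(), robot.tcp_to_tips)
for n in('scene','top'):
    im,d,P=shot(n,n+'0'); print(n,P)
E
```

```text
pics
{'time': 0.0, 'joint_positions': array([-1.25009306e+00,  8.79757580e-02,  1.37220822e+00,  2.02667881e-05,
        1.68360935e+00, -1.03120568e-01]), 'qvel': array([-5.39201570e-04, -4.68754895e-04, -9.29324541e-05,  8.69736558e-04,
       -8.25410903e-05,  2.98505180e-04]), 'joint_torque': array([ 1.97382273e-03, -3.40170550e+01, -3.02427328e+01,  7.21273036e-02,
        3.28494329e-02, -1.76642443e-04]), 'tool_pos': array([ 0.22614332, -0.50124698,  0.40351571]), 'ee_rot': array([-3.13940574e+00, -2.46568883e-04,  4.23825828e-01]), 'wrist_force': array([-0.16025402, -0.50478444,  0.60189684]), 'wrist_torque': array([-0.02283375,  0.00141896, -0.00185653]), 'width': 0.09391340905001656} 0.1992
scene {'mtx': array([[461.09952854,   0.        , 322.03095874],
       [  0.        , 461.09952854, 195.50176462],
       [  0.        ,   0.        ,   1.        ]]), 'R': array([[ 0.75160335, -0.659382  ,  0.01754386],
       [-0.49886088, -0.58563022, -0.6388858 ],
       [ 0.43154401,  0.47143676, -0.76910152]]), 't': array([-0.45467479,  0.23478066,  1.39951573])}
top {'mtx': array([[371.16991289,   0.        , 316.49134641],
       [  0.        , 371.16991289, 200.77007666],
       [  0.        ,   0.        ,   1.        ]]), 'R': array([[-0.01280927, -0.99991391, -0.00284632],
       [-0.99569021,  0.01301655, -0.09182363],
       [ 0.09185277,  0.00165786, -0.99577122]]), 't': array([-0.1340099 ,  0.50940337,  1.32247668])}
```

View pics/scene0.png

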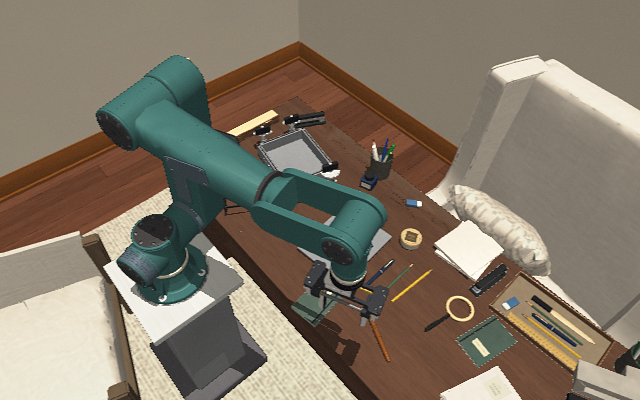

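View pics/top0.png

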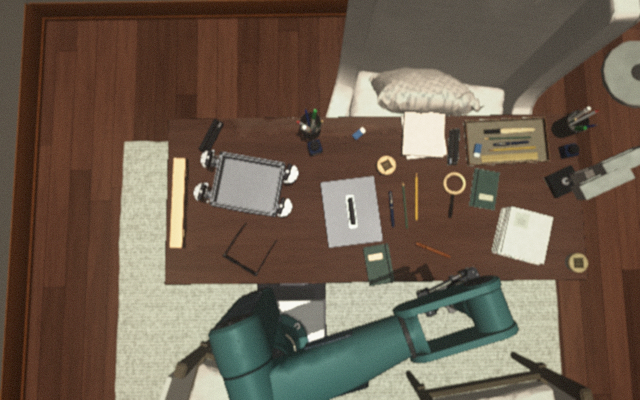

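The scene shows the case (top view, 248,184) and the cover (351,211). Loose to its right are a dark pen (391,208), a dark green pencil (405,205), a yellow pencil (417,197) and a brown pen (433,248), which is the decoy. I'll check them in a close crop.

Run:
```python
from h import *
im,d,P=load('top0')
c=im[130:290,310:500,::-1]; cv2.imwrite('pics/c1.png',cv2.resize(c,None,fx=4,fy=3.7,interpolation=cv2.INTER_CUBIC)[:600,:800])
c=im[110:280,160:310,::-1]; cv2.imwrite('pics/c2.png',cv2.resize(c,None,fx=3.5,fy=3.5,interpolation=cv2.INTER_CUBIC))
for u,v in [(391,208),(405,205),(417,197),(433,248),(248,184),(351,211)]: print(u,v,ray(P,u,v,0.005), cloud(P,d)[v,u])
```

```text
391 208 [ 0.47912146 -0.41336818  0.005     ] [ 0.47857216 -0.41180555  0.01284516]
405 205 [ 0.48948256 -0.46504009  0.005     ] [ 0.4894501  -0.46494091  0.00541809]
417 197 [ 0.51839547 -0.51013685  0.005     ] [ 0.51906721 -0.51197304 -0.00178993]
433 248 [ 0.3316649  -0.56114839  0.005     ] [ 0.33181325 -0.55996297  0.00884898]
248 184 [0.57479357 0.11151493 0.005     ] [0.57470888 0.11140202 0.005603  ]
351 211 [ 0.47001095 -0.26653157  0.005     ] [ 0.46723788 -0.26254221  0.04880131]
```

View pics/c1.png

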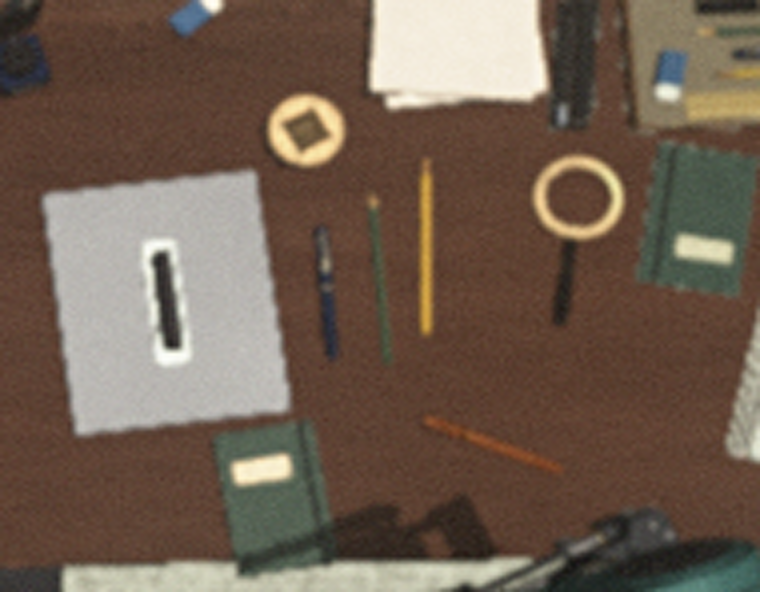

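View pics/c2.png

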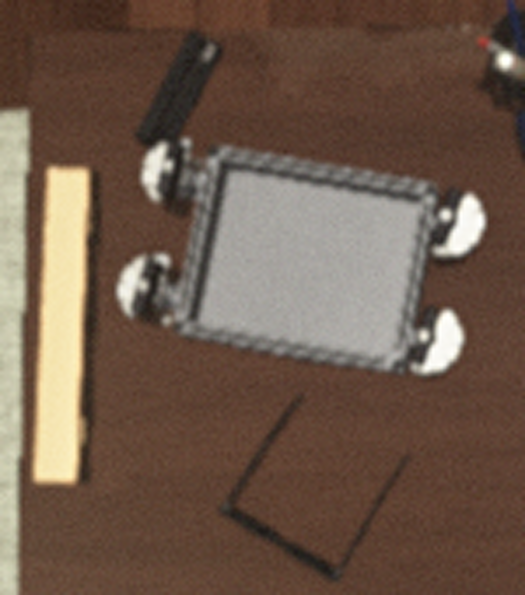

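Candidates (top view pixels): the blue pen (391,208), the green pencil (405,205) and the yellow pencil (417,197) are wanted. The brown pen (433,248) is the decoy, and the tray, pot and magnifier (453,190) are not wanted. No opener is on the desk. Next is a coarse measurement of everything.

```bash
cat >> h.py <<'E'
def axis2d(XY):
    XY=np.asarray(XY,np.float32); (c,s,a)=cv2.minAreaRect(XY)
    b=cv2.boxPoints((c,s,a)); e1=b[1]-b[0]; e2=b[2]-b[1]
    e=e1 if np.linalg.norm(e1)>np.linalg.norm(e2) else e2
    return np.array(c),sorted(s),np.arctan2(e[1],e[0])
E
python3 - <<'E'
from h import *
im,d,P=load('top0'); C=cloud(P,d); hsv=cv2.cvtColor(im,cv2.COLOR_RGB2HSV)
def show(name,m,z):
    n,l,s,cen=cv2.connectedComponentsWithStats(m.astype(np.uint8))
    for i in range(1,n):
        if s[i,4]<25: continue
        v,u=np.nonzero(l==i); X=np.array([ray(P,a,b,z)[:2] for a,b in zip(u,v)])
        c,sz,an=axis2d(X); print(name,cen[i].round(1),c.round(4),np.round(sz,3),round(np.degrees(an),1), 'z',np.median(C[v,u,2]).round(4))
roi=np.zeros(d.shape,bool); roi[125:290,320:480]=1
H,S,V=hsv[...,0],hsv[...,1],hsv[...,2]
print(hsv[208,391],hsv[205,405],hsv[197,417],hsv[248,433],hsv[150,380])
show('yel',roi&(H>15)&(H<30)&(S>130)&(V>110),.004)
show('grn',roi&(H>40)&(H<85)&(S>60),.004)
show('blu',roi&(H>95)&(H<130)&(S>60),.007)
g=(S<40)&(V>90)
r2=np.zeros(d.shape,bool); r2[165:260,312:390]=1
show('cover',r2&g,.016)
zz=C[...,2]; r3=np.zeros(d.shape,bool); r3[130:230,185:310]=1
show('floor',r3&g&(zz<.02)&(zz>0),.006)
show('rim',r3&(zz>.04)&(zz<.06),.05)
show('knob',r3&(zz>.065),.1)
print(np.unique((zz[r3]*100).round(),return_counts=True))
E
```

```text
[ 9 21 85] [37 75 85] [ 18 161 174] [ 10 144 110] [  8 115  89]
yel [416.1 197.9] [ 0.5152 -0.5085] [0.011 0.163] -2.1 z 0.0054
grn [474.7 287.4] [ 0.1872 -0.7031] [0.016 0.037] -70.7 z 0.5906
blu [357.  134.4] [ 0.7557 -0.2946] [0.022 0.031] -53.5 z 0.0129
blu [476.9 147.9] [ 0.6985 -0.7373] [0.019 0.03 ] -3.0 z 0.0182
cover [350.8 211.6] [ 0.4687 -0.2652] [0.2  0.24] 6.5 z 0.017
cover [374.3 249.4] [ 0.3298 -0.3458] [0.023 0.069] -81.3 z 0.0136
floor [248.  184.3] [0.5751 0.1117] [0.17  0.209] 79.1 z 0.0069
rim [205.8 138.6] [0.7347 0.2563] [0.018 0.081] -25.6 z 0.0462
rim [245.6 182.9] [0.574  0.1166] [0.196 0.258] 79.2 z 0.0505
knob [305.8 132.1] [ 0.7395 -0.1038] [0.018 0.028] 89.2 z 0.0828
knob [207.4 157.5] [0.6558 0.2346] [0.045 0.06 ] -0.8 z 0.0825
knob [290.1 173.3] [ 0.5962 -0.0542] [0.045 0.065] -18.6 z 0.0735
knob [200.6 190.6] [0.5394 0.2566] [0.045 0.055] 0.8 z 0.0842
knob [284.1 206.7] [ 0.4803 -0.0311] [0.042 0.063] -18.6 z 0.0728
(array([ -1.,   0.,   1.,   2.,   3.,   4.,   5.,   6.,   7.,   8.,   9.,
        10.,  11., 136.]), array([ 171, 7408, 2559,  173,  177,  260,  848,   74,  383,   63,   55,
        256,   31,   42]))
```

```bash
cat >> h.py <<'E'
def inc(x,y,z,yaw):
    "increments (units of move) from measured pose to target, tool straight down"
    o=robot.get_obs(); R0=Ro.from_euler('xyz',o['ee_rot']); 
    R1=Ro.from_euler('xyz',[np.pi,0,yaw])
    d=R0.inv().apply(np.array([x,y,z])-o['tool_pos'])/.1
    r=(R0.inv()*R1).as_rotvec()/(np.pi/2)
    print('t',round(o['time'],2),'d',d.round(3),'r',r.round(3),'pos',o['tool_pos'].round(4),'rpy',o['ee_rot'].round(3),'F',o['wrist_force'].round(1),'w',round(o['width'],4))
E
python3 - <<'E'
from h import *
inc(.40,-.46,.40,0)
im,d,P=load('top0'); C=cloud(P,d)
for u,v in [(248,225),(225,255),(257,272),(240,264),(272,242)]: print(u,v,C[v-2:v+3,u-2:u+3,2].max().round(3), ray(P,u,v,0).round(3))
E
```

```text
t 0.1 d [1.754 0.339 0.036] r [-0.001  0.     0.27 ] pos [ 0.2261 -0.5013  0.4037] rpy [-3.14  -0.     0.424] F [0.1 0.9 0.9] w 0.0942
248 225 0.01 [0.424 0.112 0.   ]
225 255 0.047 [0.316 0.195 0.   ]
257 272 0.049 [0.253 0.078 0.   ]
240 264 0.041 [0.283 0.14  0.   ]
272 242 1.363 [0.361 0.024 0.   ]
```

Request:
move_arm --increments '[[[1,0.3,0,0,0,0,0],[1,0.6,0.1,0,0,0,0],[1,0.9,0.2,0,0,0,0]]]'

```text
time: 0.35
tool_pos: [0.3169, -0.4822, 0.4044]
ee_rot: [-3.141, 0.0, 0.422]
wrist_force: [0.3, -0.3, 0.4]
width: 0.0942
```

Request:
move_arm --increments '[[[1,0.3,0,0,0,0,0.07],[1,0.6,0.1,0,0,0,0.14],[1,0.85,0.14,0.03,0,0,0.21],[1,0.85,0.14,0.03,0,0,0.27],[1,0.85,0.14,0.03,0,0,0.27],[1,0.85,0.14,0.03,0,0,0.27]]]'

```text
time: 0.85
tool_pos: [0.3998, -0.4603, 0.401]
ee_rot: [-3.141, 0.001, 0.003]
wrist_force: [-0.4, -0.8, -0.2]
width: 0.0942
```

Run:
```python
from h import *
im,d,P=shot('wrist','w1'); print(P); inc(.40,-.46,.40,0)
```

```text
{'mtx': array([[352.55887609,   0.        , 321.83816492],
       [  0.        , 352.55887609, 205.81804036],
       [  0.        ,   0.        ,   1.        ]]), 'R': array([[ 2.20711550e-03, -9.99996469e-01, -1.48007321e-03],
       [-9.71136265e-01, -2.49643441e-03,  2.38512313e-01],
       [-2.38515166e-01,  9.10928546e-04, -9.71138345e-01]]), 't': array([-0.4604231 ,  0.36369574,  0.48199811])}
t 0.9 d [ 0.006 -0.005  0.013] r [-0.     0.     0.001] pos [ 0.3994 -0.4605  0.4013] rpy [-3.141e+00  1.000e-03  2.000e-03] F [ 0.4 -0.5 -0.4] w 0.0938
```

View pics/w1.png

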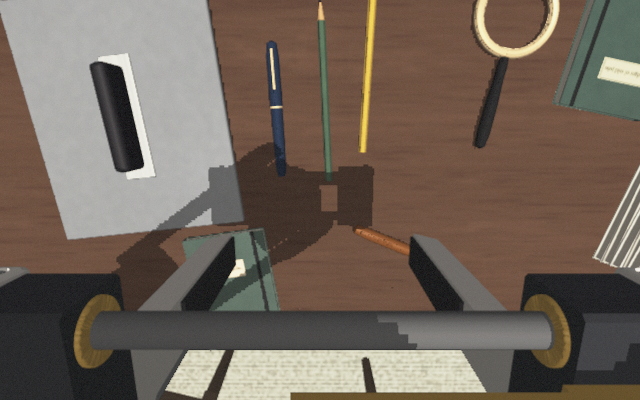

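The wrist view shows the blue pen (277,108), the green pencil (325,90) and the yellow pencil (367,75, cut off at the top). The brown decoy is at (385,242), left alone. Now I'll measure the axes.

```bash
cat > items.py <<'E'
from h import *
def measure(f, roi=None):
    im,d,P=load(f); hsv=cv2.cvtColor(im,cv2.COLOR_RGB2HSV); H,S,V=[hsv[...,i].astype(int) for i in range(3)]
    out={}
    for name,m,z in (('pen',(H>100)&(H<130)&(S>70)&(V>20),.007),('green',(H>45)&(H<85)&(S>50),.004),('yellow',(H>18)&(H<30)&(S>150)&(V>120),.004)):
        m=m.astype(np.uint8); m=cv2.morphologyEx(m,cv2.MORPH_CLOSE,np.ones((5,5)))
        n,l,s,cen=cv2.connectedComponentsWithStats(m)
        for i in range(1,n):
            if s[i,4]<120: continue
            v,u=np.nonzero(l==i)
            X=np.array([ray(P,a,b,z)[:2] for a,b in zip(u,v)]); c,sz,an=axis2d(X)
            if sz[0]>.03 or sz[1]<.08: continue
            print(name,cen[i].round(0),c.round(4),np.round(sz,3),'ang',round((np.degrees(an)+90)%180-90,1),'zmed',np.median(cloud(P,d)[v,u,2]).round(4))
            # corners
E
python3 - <<'E'
from items import *
measure('w1')
im,d,P=load('w1')
for n,u,v,z in (('pen',272,44,.007),('pen',282,173,.007),('grn',321,4,.004),('grn',329,178,.004),('yel',363,152,.004)): print(n,ray(P,u,v,z).round(4))
E
```

```text
pen [276. 106.] [ 0.4768 -0.4128] [0.012 0.132] ang 3.3 zmed 0.0114
green [325.  97.] [ 0.4839 -0.4623] [0.007 0.157] ang 3.0 zmed 0.0062
yellow [367.  74.] [ 0.5081 -0.5044] [0.008 0.145] ang -2.2 zmed 0.006
pen [ 0.5407 -0.4104  0.007 ]
pen [ 0.4134 -0.417   0.007 ]
grn [ 0.5771 -0.4583  0.004 ]
grn [ 0.4076 -0.4673  0.004 ]
yel [ 0.4355 -0.5031  0.004 ]
```

Request:
move_arm --increments '[[[0.4,0.3,-0.2,0.3,0,0,-0.037],[0.4,0.6,-0.4,0.6,0,0,-0.037],[0.4,0.776,-0.477,1.0,0,0,-0.037],[0.4,0.776,-0.477,1.0,0,0,-0.037],[0.4,0.776,-0.477,1.0,0,0,-0.037]]]'

```text
time: 1.32
tool_pos: [0.4768, -0.4116, 0.297]
ee_rot: [-3.135, 0.006, 0.06]
wrist_force: [-1.2, -0.1, -0.0]
width: 0.064
```

Run:
```python
from h import *; from items import measure
im,d,P=shot('wrist','w2'); measure('w2'); inc(.4768,-.4128,.2035,np.radians(3.3))
```

```text
pen [327. 206.] [ 0.4765 -0.4132] [0.012 0.134] ang 3.9 zmed 0.0112
green [392. 163.] [ 0.5102 -0.4612] [0.007 0.104] ang 3.2 zmed 0.0063
yellow [450. 157.] [ 0.5143 -0.5051] [0.008 0.16 ] ang -2.1 zmed 0.0059
t 1.37 d [0.006 0.002 0.966] r [-0.002  0.002  0.001] pos [ 0.4765 -0.4128  0.3001] rpy [-3.139e+00  3.000e-03  5.900e-02] F [ 0.5 -0.2  0.6] w 0.06
```

View pics/w2.png

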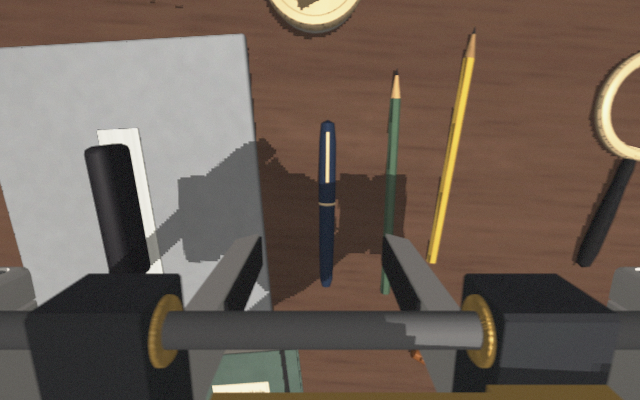

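The pen is centred between the jaws (327,206), so I'll descend and grip.

Request:
move_arm --increments '[[[0.4,0.005,0,0.3,0,0,0],[0.4,0.005,0,0.6,0,0,0],[0.4,0.005,0,0.8,0,0,0],[0.4,0.005,0,0.9,0,0,0],[0.4,0.005,0,0.96,0,0,0],[0.4,0.005,0,0.96,0,0,0]]]'

```text
time: 1.87
tool_pos: [0.4772, -0.4138, 0.2066]
ee_rot: [3.14, -0.001, 0.057]
wrist_force: [0.6, 0.0, -0.7]
width: 0.0377
```

Request:
move_arm --increments '[[[0,0,0,0,0,0,0],[0,0,0,0,0,0,0],[0,0,0,0,0,0,0],[0,0,0,0,0,0,0],[0,0,0,0,0,0,0]]]'

```text
time: 2.28
tool_pos: [0.4781, -0.4129, 0.207]
ee_rot: [3.14, -0.001, 0.058]
wrist_force: [0.7, 0.0, 2.2]
width: 0.0113
```

Request:
move_arm --increments '[[[0,0,0,-0.3,0,0,0],[0,0,0,-0.6,0,0,0],[0,0,0,-0.9,0,0,0],[0,0,0,-1,0,0,0],[0,0,0,-1,0,0,0]]]'

```text
time: 2.7
tool_pos: [0.4784, -0.4132, 0.3101]
ee_rot: [3.135, -0.005, 0.058]
wrist_force: [-0.3, 0.2, 0.4]
width: 0.0112
```

Run:
```python
from h import *
im,d,P=shot('wrist','w3'); inc(.575,.1115,.32,np.radians(79.1))
```

```text
t 2.75 d [ 1.272 -5.177 -0.14 ] r [ 0.002 -0.    -0.842] pos [ 0.478  -0.4128  0.307 ] rpy [ 3.139e+00 -2.000e-03  5.800e-02] F [-0.2 -0.2 -0.9] w 0.011
```

View pics/w3.png

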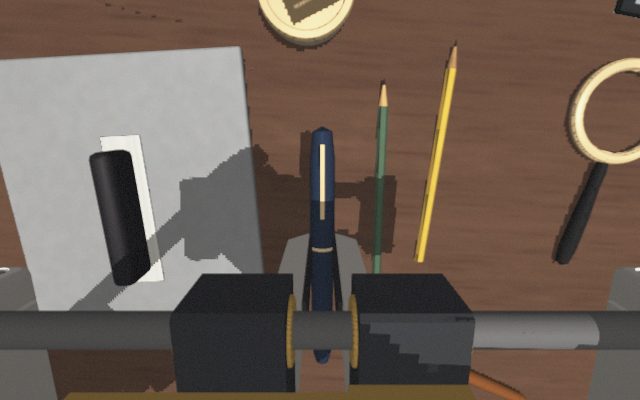

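The pen is held. Now I'll carry it over to the case.

Request:
move_arm --increments '[[[0,0.1,-0.35,-0.1,0,0,0],[0,0.2,-0.7,-0.2,0,0,0],[0,0.3,-1,-0.3,0,0,0]]]'

```text
time: 3.0
tool_pos: [0.5014, -0.3096, 0.3319]
ee_rot: [-3.137, 0.005, 0.057]
wrist_force: [0.7, -0.2, -0.6]
width: 0.0113
```

Request:
move_arm --increments '[[[0,0.1,-0.35,0,0,0,0],[0,0.2,-0.7,0,0,0,0],[0,0.3,-1,0,0,0,0]]]'

```text
time: 3.25
tool_pos: [0.5257, -0.2072, 0.3325]
ee_rot: [-3.139, 0.004, 0.058]
wrist_force: [1.1, 0.9, -0.2]
width: 0.011
```

Request:
move_arm --increments '[[[0,0.1,-0.35,0,0,0,0],[0,0.2,-0.7,0,0,0,0],[0,0.3,-1,0,0,0,0]]]'

```text
time: 3.5
tool_pos: [0.5498, -0.1056, 0.3322]
ee_rot: [-3.139, 0.005, 0.058]
wrist_force: [0.8, -1.9, 0.5]
width: 0.0111
```

Request:
move_arm --increments '[[[0,0.1,-0.35,0,0,0,0],[0,0.2,-0.7,0,0,0,0],[0,0.3,-1,0,0,0,0]]]'

```text
time: 3.75
tool_pos: [0.574, -0.0041, 0.3321]
ee_rot: [-3.14, 0.006, 0.059]
wrist_force: [0.8, -0.7, -0.8]
width: 0.0111
```

Request:
move_arm --increments '[[[0,0.1,-0.2,0,0,0,-0.07],[0,0.2,-0.4,0,0,0,-0.14],[0,0.3,-0.6,0,0,0,-0.21],[0,0.4,-0.8,0,0,0,-0.28],[0,0.4,-1,0,0,0,-0.35],[0,0.4,-1,0,0,0,-0.42],[0,0.4,-1,0,0,0,-0.49],[0,0.4,-1,0,0,0,-0.56]]]'

```text
time: 4.42
tool_pos: [0.6082, 0.0964, 0.3316]
ee_rot: [-3.137, 0.004, 0.944]
wrist_force: [0.4, -1.4, -0.5]
width: 0.0108
```

Run:
```python
from h import *
inc(.619,.103,.32,np.radians(79.1))
```

```text
t 4.42 d [0.117 0.05  0.116] r [-0.004  0.002 -0.278] pos [0.6082 0.0964 0.3316] rpy [-3.137  0.004  0.944] F [ 0.4 -1.4 -0.5] w 0.0108
```

Request:
move_arm --increments '[[[0,0.1,0.05,0,0,0,-0.07],[0,0.12,0.05,0,0,0,-0.14],[0,0.12,0.05,0,0,0,-0.21],[0,0.12,0.05,0,0,0,-0.28],[0,0.12,0.05,0,0,0,-0.28]]]'

```text
time: 4.83
tool_pos: [0.6194, 0.1025, 0.3318]
ee_rot: [-3.136, 0.002, 1.379]
wrist_force: [0.1, 0.9, -0.7]
width: 0.0111
```

Run:
```python
from h import *
im,d,P=shot('wrist','w4'); inc(.619,.103,.32,np.radians(79.1))
C=cloud(P,d); z=C[...,2]
m=(z>.045)&(z<.056); m[240:]=0
```

```text
t 4.88 d [ 0.005 -0.004  0.123] r [-0.003  0.001 -0.004] pos [0.6194 0.1024 0.3323] rpy [-3.136e+00  2.000e-03  1.375e+00] F [ 0.6 -0.4 -0.4] w 0.0109
```

View pics/w4.png

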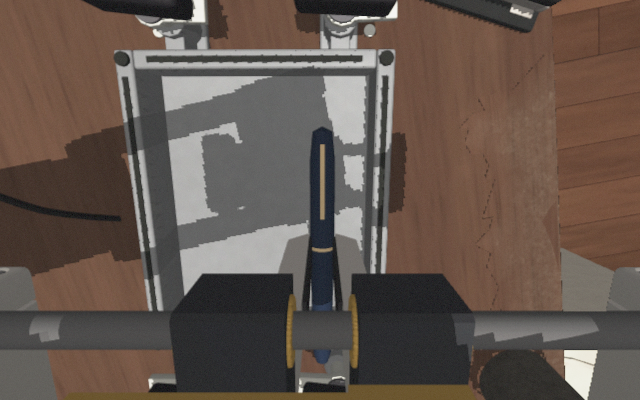

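Run:
```python
from h import *
im,d,P=load('w4')
a=ray(P,123,59,.0535);b=ray(P,386,58,.0535); print(a,b,np.linalg.norm(a-b),np.degrees(np.arctan2(*(b-a)[1::-1])))
m=(a+b)/2; y=np.array([np.cos(np.radians(79.1)),np.sin(np.radians(79.1))]); print('centre est if buffers at y=112.5',m[:2]-y*.1125)
c=ray(P,117,52,.05);e=ray(P,394,50,.05);print(c,e,np.linalg.norm(c-e),(c+e)[:2]/2-y*.119)
```

```text
[0.50543494 0.23559409 0.0535    ] [0.68237766 0.20167555 0.0535    ] 0.18016434959478853 -10.851517675467946
centre est if buffers at y=112.5 [0.57263306 0.10816446]
[0.50107618 0.24161005 0.05      ] [0.68920525 0.20614045 0.05      ] 0.1914435664632865 [0.57263836 0.10702216]
```

Request:
move_arm --increments '[[[0,0,0,0.3,0,0,0],[0,0,0,0.6,0,0,0],[0,0,0,0.8,0,0,0],[0,0,0,1.0,0,0,0],[0,0,0,1.0,0,0,0],[0,0,0,1.0,0,0,0]]]'

```text
time: 5.38
tool_pos: [0.6189, 0.1024, 0.233]
ee_rot: [-3.136, 0.002, 1.376]
wrist_force: [0.2, -0.4, 0.8]
width: 0.011
```

Request:
move_arm --increments '[[[0,0,0,0.07,0,0,0],[0,0,0,0.14,0,0,0],[0,0,0,0.17,0,0,0],[0,0,0,0.17,0,0,0],[0,0,0,0.17,0,0,0]]]'

```text
time: 5.8
tool_pos: [0.6198, 0.1024, 0.219]
ee_rot: [3.141, -0.0, 1.377]
wrist_force: [0.6, 0.6, -1.1]
width: 0.0112
```

Request:
move_arm --increments '[[[0,0,0,0.02,0,0,0],[0,0,0,0.04,0,0,0],[0,0,0,0.04,0,0,0]]]'

```text
time: 6.05
tool_pos: [0.6197, 0.1024, 0.2145]
ee_rot: [-3.141, 0.0, 1.377]
wrist_force: [0.2, -0.1, -0.5]
width: 0.0107
```

Request:
move_arm --increments '[[[0.35,0,0,0,0,0,0],[0.35,0,0,0,0,0,0],[0.35,0,0,0,0,0,0],[0.35,0,0,0,0,0,0]]]'

```text
time: 6.38
tool_pos: [0.6198, 0.1025, 0.2148]
ee_rot: [3.141, -0.0, 1.377]
wrist_force: [0.4, -0.1, 0.6]
width: 0.0316
```

Request:
move_arm --increments '[[[0.35,0,0,-0.3,0,0,0],[0.35,0,0,-0.6,0,0,0],[0.35,0,0,-0.9,0,0,0],[0.35,0,0,-1,0,0,0]]]'

```text
time: 6.72
tool_pos: [0.6207, 0.1025, 0.3206]
ee_rot: [3.133, -0.002, 1.377]
wrist_force: [1.8, 0.2, 1.2]
width: 0.033
```

Run:
```python
from h import *
im,d,P=shot('wrist','w5'); im,d,P=shot('top','t5'); inc(.5,-.4628,.33,np.radians(3))
from items import measure
measure('w5');measure('t5')
```

```text
t 6.82 d [-5.779 -0.093 -0.13 ] r [ 0.003 -0.004  0.843] pos [0.6204 0.1025 0.318 ] rpy [ 3.135e+00 -2.000e-03  1.377e+00] F [0.4 0.3 0.2] w 0.033
pen [317. 201.] [0.6197 0.0988] [0.011 0.136] ang 78.5 zmed 0.0173
```

View pics/w5.png

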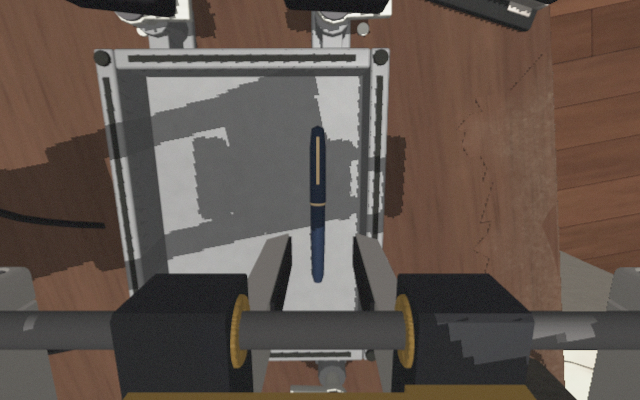

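View pics/t5.png

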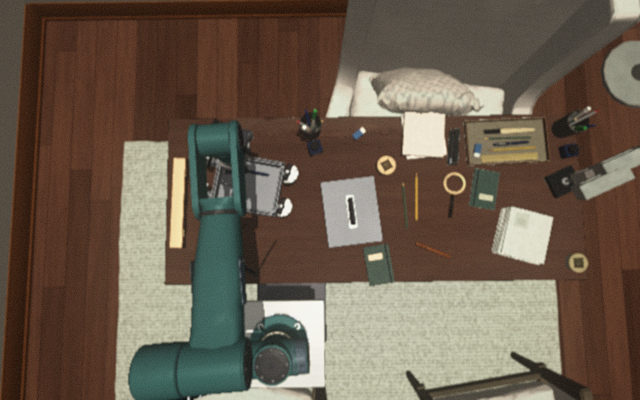

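The pen lies flat in the case (wrist view 317,201) and both pencils are where they were (top view 405,205 and 417,197). Going back for the green pencil.

Request:
move_arm --increments '[[[0.35,-0.35,0,0,0,0,0],[0.35,-0.7,0,-0.1,0,0,0],[0.35,-1,0,-0.13,0,0,0]]]'

```text
time: 7.07
tool_pos: [0.5998, 0.0033, 0.3253]
ee_rot: [-3.138, 0.001, 1.378]
wrist_force: [0.7, -0.5, -0.3]
width: 0.033
```

Request:
move_arm --increments '[[[0.35,-0.35,0,0,0,0,0],[0.35,-0.7,0,0,0,0,0],[0.35,-1,0,0,0,0,0]]]'

```text
time: 7.32
tool_pos: [0.5802, -0.0956, 0.3245]
ee_rot: [-3.137, 0.0, 1.377]
wrist_force: [-0.0, -0.1, 1.1]
width: 0.0327
```

Request:
move_arm --increments '[[[0.35,-0.35,0,0,0,0,0],[0.35,-0.7,0,0,0,0,0],[0.35,-1,0,0,0,0,0]]]'

```text
time: 7.57
tool_pos: [0.5609, -0.1938, 0.3244]
ee_rot: [-3.137, -0.001, 1.377]
wrist_force: [0.2, 0.2, 0.1]
width: 0.0329
```

Request:
move_arm --increments '[[[0.35,-0.35,0,0,0,0,0],[0.35,-0.7,0,0,0,0,0],[0.35,-1,0,0,0,0,0]]]'

```text
time: 7.82
tool_pos: [0.5417, -0.292, 0.3243]
ee_rot: [-3.137, -0.001, 1.376]
wrist_force: [-0.3, -0.7, 0.9]
width: 0.0328
```

Request:
move_arm --increments '[[[0.35,-0.2,0,0,0,0,0.07],[0.35,-0.4,0,0,0,0,0.14],[0.35,-0.6,0,0,0,0,0.21],[0.35,-0.8,0,0,0,0,0.28],[0.35,-1,0,0,0,0,0.35],[0.35,-1,0,0,0,0,0.42],[0.35,-1,0,0,0,0,0.49],[0.35,-1,0,0,0,0,0.56]]]'

```text
time: 8.48
tool_pos: [0.523, -0.3886, 0.3239]
ee_rot: [-3.136, 0.002, 0.491]
wrist_force: [-0.1, -1.3, 0.1]
width: 0.0328
```

Run:
```python
from h import *
im,d,P=shot('top','t6')
inc(.492,-.4628,.30,np.radians(3))
from items import measure
measure('t6')
```

```text
t 8.53 d [-0.623  0.512  0.238] r [-0.003  0.002  0.277] pos [ 0.5231 -0.3884  0.3239] rpy [-3.137e+00  2.000e-03  4.880e-01] F [-1.   0.2 -0. ] w 0.0328
```

Request:
move_arm --increments '[[[0.4,-0.3,0.2,0.1,0,0,0.07],[0.4,-0.6,0.4,0.2,0,0,0.14],[0.4,-0.62,0.51,0.24,0,0,0.21],[0.4,-0.62,0.51,0.24,0,0,0.277],[0.4,-0.62,0.51,0.24,0,0,0.277],[0.4,-0.62,0.51,0.24,0,0,0.277]]]'

```text
time: 9.03
tool_pos: [0.4932, -0.4625, 0.3014]
ee_rot: [-3.139, 0.002, 0.066]
wrist_force: [0.5, -0.3, 0.2]
width: 0.0375
```

Run:
```python
from h import *
im,d,P=shot('wrist','w6')
inc(.492,-.4628,.2015,np.radians(3))
from items import measure
measure('w6')
```

```text
t 9.08 d [-0.014  0.007  1.007] r [-0.001  0.001  0.009] pos [ 0.4935 -0.4622  0.3022] rpy [-3.14e+00  1.00e-03  6.60e-02] F [0.3 0.5 0.8] w 0.0378
green [322. 210.] [ 0.4831 -0.4625] [0.007 0.157] ang 3.2 zmed 0.0063
yellow [382. 154.] [ 0.5326 -0.5053] [0.008 0.122] ang -2.1 zmed 0.0061
```

View pics/w6.png

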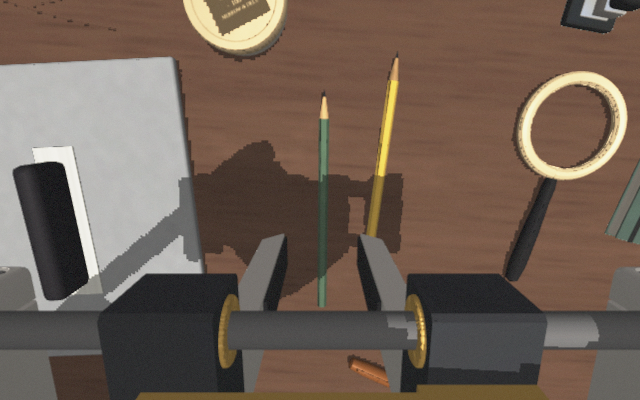

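The green pencil is centred between the jaws (322,210), so I'll descend.

Request:
move_arm --increments '[[[0.3,0,0,0.3,0,0,0.01],[0.3,0,0,0.6,0,0,0.01],[0.3,0,0,0.8,0,0,0.01],[0.3,0,0,0.9,0,0,0.01],[0.3,0,0,0.96,0,0,0.01],[0.3,0,0,1,0,0,0.01],[0.3,0,0,1,0,0,0.01]]]'

```text
time: 9.67
tool_pos: [0.4938, -0.4626, 0.2041]
ee_rot: [3.141, -0.001, 0.048]
wrist_force: [-0.1, 0.6, -0.2]
width: 0.0282
```

Run:
```python
from h import *
inc(.494,-.4625,.2015,np.radians(3.2))
```

```text
t 9.67 d [ 0.002 -0.001  0.026] r [ 0.    -0.    -0.005] pos [ 0.4938 -0.4626  0.2041] rpy [ 3.141e+00 -1.000e-03  4.800e-02] F [-0.1  0.6 -0.2] w 0.0282
```

Request:
move_arm --increments '[[[0.3,0,0,0.02,0,0,0],[0.3,0,0,0.02,0,0,0],[0,0,0,0.02,0,0,0],[0,0,0,0.02,0,0,0],[0,0,0,0.02,0,0,0],[0,0,0,0.02,0,0,0],[0,0,0,0.02,0,0,0]]]'

```text
time: 10.25
tool_pos: [0.4935, -0.4628, 0.2022]
ee_rot: [3.141, -0.0, 0.047]
wrist_force: [-0.5, 0.3, 1.6]
width: 0.0072
```

Request:
move_arm --increments '[[[0,0,0,-0.3,0,0,0],[0,0,0,-0.6,0,0,0],[0,0,0,-0.9,0,0,0],[0,0,0,-1,0,0,0]]]'

```text
time: 10.58
tool_pos: [0.4941, -0.4632, 0.3077]
ee_rot: [3.135, -0.006, 0.047]
wrist_force: [0.4, -1.5, 2.0]
width: 0.0072
```

Run:
```python
from h import *
im,d,P=shot('wrist','w7')
inc(.574,.11,.325,np.radians(79.1))
```

```text
t 10.63 d [ 1.067 -5.688 -0.207] r [ 0.007 -0.    -0.849] pos [ 0.4942 -0.4633  0.3082] rpy [ 3.133 -0.007  0.047] F [-0.1 -0.7  1.7] w 0.0074
```

View pics/w7.png

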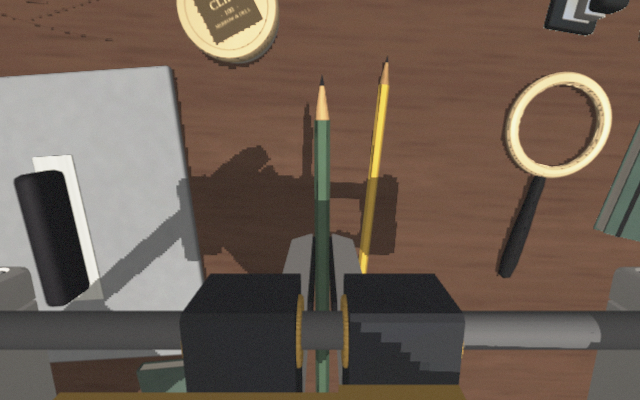

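The green pencil is held, level and straight (322,180). Carrying it over.

Request:
move_arm --increments '[[[0,0.1,-0.35,-0.1,0,0,0],[0,0.2,-0.7,-0.2,0,0,0],[0,0.2,-1,-0.2,0,0,0]]]'

```text
time: 10.88
tool_pos: [0.5097, -0.3604, 0.3215]
ee_rot: [-3.141, -0.002, 0.047]
wrist_force: [0.7, 0.1, 0.7]
width: 0.0074
```

Request:
move_arm --increments '[[[0,0.1,-0.35,0,0,0,0],[0,0.2,-0.7,0,0,0,0],[0,0.2,-1,0,0,0,0]]]'

```text
time: 11.13
tool_pos: [0.5245, -0.2586, 0.3193]
ee_rot: [-3.139, 0.002, 0.048]
wrist_force: [-0.3, 0.3, 0.2]
width: 0.007
```

Request:
move_arm --increments '[[[0,0.1,-0.35,0,0,0,0],[0,0.2,-0.7,0,0,0,0],[0,0.2,-1,0,0,0,0]]]'

```text
time: 11.38
tool_pos: [0.5397, -0.1578, 0.3193]
ee_rot: [-3.14, 0.002, 0.048]
wrist_force: [-0.4, 0.0, -0.9]
width: 0.0072
```

Request:
move_arm --increments '[[[0,0.1,-0.35,0,0,0,0],[0,0.2,-0.7,0,0,0,0],[0,0.2,-1,0,0,0,0]]]'

```text
time: 11.63
tool_pos: [0.5549, -0.057, 0.3193]
ee_rot: [-3.14, 0.002, 0.048]
wrist_force: [0.4, 0.7, 0.5]
width: 0.0071
```

Request:
move_arm --increments '[[[0,0.1,-0.2,0,0,0,-0.07],[0,0.2,-0.4,0,0,0,-0.14],[0,0.2,-0.6,0,0,0,-0.21],[0,0.2,-0.8,0,0,0,-0.28],[0,0.2,-1,0,0,0,-0.35],[0,0.2,-1,0,0,0,-0.42],[0,0.2,-1,0,0,0,-0.49],[0,0.2,-1,0,0,0,-0.56]]]'

```text
time: 12.3
tool_pos: [0.5695, 0.0422, 0.3192]
ee_rot: [-3.139, 0.002, 0.933]
wrist_force: [0.2, -0.5, -0.4]
width: 0.0074
```

Run:
```python
from h import *
inc(.574,.11,.325,np.radians(79.1))
```

```text
t 12.3 d [ 0.572 -0.368 -0.058] r [-0.002  0.001 -0.285] pos [0.5695 0.0422 0.3192] rpy [-3.139e+00  2.000e-03  9.330e-01] F [ 0.2 -0.5 -0.4] w 0.0074
```

Request:
move_arm --increments '[[[0,0.2,-0.1,-0.05,0,0,-0.07],[0,0.4,-0.2,-0.05,0,0,-0.14],[0,0.57,-0.37,-0.05,0,0,-0.21],[0,0.57,-0.37,-0.05,0,0,-0.285],[0,0.57,-0.37,-0.05,0,0,-0.285],[0,0.57,-0.37,-0.05,0,0,-0.285]]]'

```text
time: 12.8
tool_pos: [0.5743, 0.1094, 0.3248]
ee_rot: [-3.139, 0.001, 1.372]
wrist_force: [0.3, 0.2, -0.2]
width: 0.0077
```

Run:
```python
from h import *
im,d,P=shot('wrist','w8')
inc(.574,.11,.208,np.radians(79.1))
```

```text
t 12.85 d [ 0.01  -0.004  1.171] r [-0.001  0.001 -0.006] pos [0.5745 0.109  0.3251] rpy [-3.139e+00  1.000e-03  1.371e+00] F [-0.1 -0.6 -0.8] w 0.0073
```

View pics/w8.png

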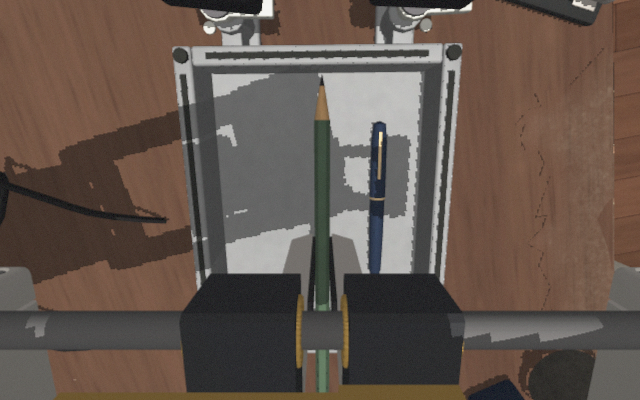

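Request:
move_arm --increments '[[[0,0,0,0.3,0,0,0],[0,0,0,0.6,0,0,0],[0,0,0,0.8,0,0,0],[0,0,0,1.0,0,0,0],[0,0,0,1.0,0,0,0],[0,0,0,1.0,0,0,0]]]'

```text
time: 13.35
tool_pos: [0.5741, 0.1085, 0.2251]
ee_rot: [-3.138, 0.001, 1.372]
wrist_force: [0.8, -0.4, 0.5]
width: 0.0077
```

Request:
move_arm --increments '[[[0,0,0,0.07,0,0,0],[0,0,0,0.14,0,0,0],[0,0,0,0.18,0,0,0],[0,0,0,0.18,0,0,0],[0,0,0,0.18,0,0,0]]]'

```text
time: 13.77
tool_pos: [0.5747, 0.1093, 0.2089]
ee_rot: [3.141, -0.0, 1.374]
wrist_force: [-0.6, -0.0, -0.3]
width: 0.0074
```

Run:
```python
from h import *
inc(.574,.11,.208,np.radians(79.1))
```

```text
t 13.77 d [ 0.005 -0.008  0.009] r [ 0.    -0.    -0.004] pos [0.5747 0.1093 0.2089] rpy [ 3.141 -0.     1.374] F [-0.6 -0.  -0.3] w 0.0074
```

Request:
move_arm --increments '[[[0,0,0,0.01,0,0,0],[0,0,0,0.01,0,0,0],[0.3,0,0,0.01,0,0,0],[0.3,0,0,0.01,0,0,0],[0.3,0,0,0.01,0,0,0],[0.3,0,0,0.01,0,0,0]]]'

```text
time: 14.27
tool_pos: [0.5746, 0.1093, 0.2076]
ee_rot: [-3.141, 0.0, 1.374]
wrist_force: [0.5, 0.1, 0.8]
width: 0.0275
```

Request:
move_arm --increments '[[[0.3,0,0,-0.3,0,0,0],[0.3,0,0,-0.6,0,0,0],[0.3,0,0,-0.9,0,0,0],[0.3,0,0,-1,0,0,0]]]'

```text
time: 14.6
tool_pos: [0.5756, 0.1094, 0.3131]
ee_rot: [3.133, -0.002, 1.374]
wrist_force: [0.6, -0.3, 0.6]
width: 0.0281
```

Run:
```python
from h import *
im,d,P=shot('wrist','w9'); im,d,P=shot('top','t9'); inc(.52,-.506,.32,np.radians(-2))
```

```text
t 14.7 d [-6.143  0.661 -0.1  ] r [ 0.002 -0.004  0.897] pos [0.5753 0.1094 0.3106] rpy [ 3.136e+00 -2.000e-03  1.374e+00] F [-0.2  0.5 -0.8] w 0.028
```

View pics/w9.png

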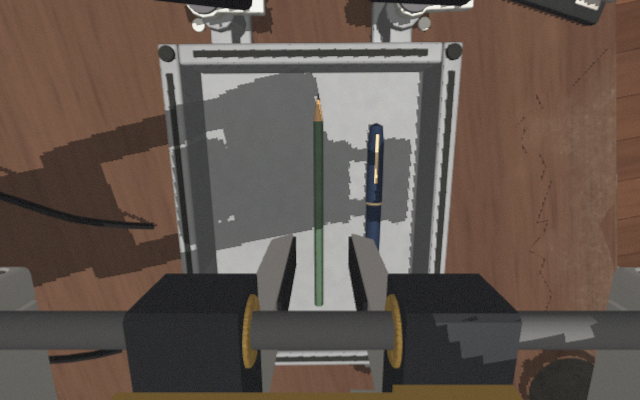

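View pics/t9.png

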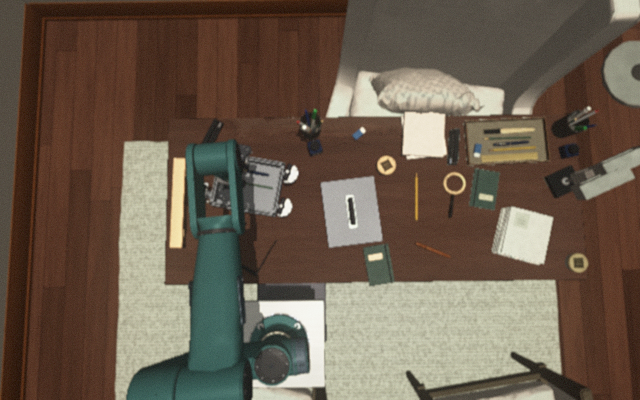

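Both items now lie flat in the case (pencil 319,200; pen 375,180). The yellow pencil is unmoved (top view 417,197). Back for it.

Request:
move_arm --increments '[[[0.3,-0.35,0,0,0,0,0],[0.3,-0.7,0.1,-0.1,0,0,0],[0.3,-1,0.1,-0.1,0,0,0]]]'

```text
time: 14.95
tool_pos: [0.5649, 0.008, 0.316]
ee_rot: [-3.14, 0.001, 1.375]
wrist_force: [1.4, -0.4, 0.0]
width: 0.028
```

Request:
move_arm --increments '[[[0.3,-0.35,0,0,0,0,0],[0.3,-0.7,0.1,0,0,0,0],[0.3,-1,0.1,0,0,0,0]]]'

```text
time: 15.2
tool_pos: [0.5547, -0.0928, 0.3145]
ee_rot: [-3.138, 0.0, 1.373]
wrist_force: [0.4, -0.5, 1.4]
width: 0.0285
```

Request:
move_arm --increments '[[[0.3,-0.35,0,0,0,0,0],[0.3,-0.7,0.1,0,0,0,0],[0.3,-1,0.1,0,0,0,0]]]'

```text
time: 15.45
tool_pos: [0.545, -0.1929, 0.3144]
ee_rot: [-3.138, -0.001, 1.373]
wrist_force: [-0.3, -0.6, -0.3]
width: 0.0282
```

Request:
move_arm --increments '[[[0.3,-0.35,0,0,0,0,0],[0.3,-0.7,0.1,0,0,0,0],[0.3,-1,0.1,0,0,0,0]]]'

```text
time: 15.7
tool_pos: [0.5352, -0.2928, 0.3142]
ee_rot: [-3.138, -0.001, 1.373]
wrist_force: [0.4, 0.8, 0.4]
width: 0.0283
```

Request:
move_arm --increments '[[[0.3,-0.2,0,0,0,0,0.07],[0.3,-0.4,0.1,0,0,0,0.14],[0.3,-0.6,0.1,0,0,0,0.21],[0.3,-0.8,0.1,0,0,0,0.28],[0.3,-1,0.1,0,0,0,0.35],[0.3,-1,0.1,0,0,0,0.42],[0.3,-1,0.1,0,0,0,0.49],[0.3,-1,0.1,0,0,0,0.56]]]'

```text
time: 16.37
tool_pos: [0.5254, -0.3912, 0.3137]
ee_rot: [-3.136, 0.002, 0.488]
wrist_force: [0.1, -0.1, -0.2]
width: 0.0278
```

Run:
```python
from h import *
inc(.522,-.506,.30,np.radians(-2.1))
```

```text
t 16.37 d [-0.568  0.999  0.133] r [-0.003  0.002  0.334] pos [ 0.5254 -0.3912  0.3137] rpy [-3.136e+00  2.000e-03  4.880e-01] F [ 0.1 -0.1 -0.2] w 0.0278
```

Request:
move_arm --increments '[[[0.4,-0.2,0.3,0.05,0,0,0.07],[0.4,-0.4,0.6,0.1,0,0,0.14],[0.4,-0.57,0.9,0.13,0,0,0.21],[0.4,-0.57,1,0.13,0,0,0.28],[0.4,-0.57,1,0.13,0,0,0.334],[0.4,-0.57,1,0.13,0,0,0.334],[0.4,-0.57,1,0.13,0,0,0.334]]]'

```text
time: 16.95
tool_pos: [0.523, -0.5058, 0.3014]
ee_rot: [-3.138, 0.003, -0.028]
wrist_force: [-0.1, -0.7, 0.1]
width: 0.0377
```

Run:
```python
from h import *
im,d,P=shot('wrist','w10')
inc(.522,-.506,.2015,np.radians(-2.1))
from items import measure
measure('w10')
```

```text
t 17.0 d [-0.009  0.008  1.009] r [-0.002  0.002  0.006] pos [ 0.5232 -0.5055  0.3024] rpy [-3.139e+00  2.000e-03 -2.800e-02] F [-0.8  0.3  0.8] w 0.0375
yellow [323. 208.] [ 0.5141 -0.505 ] [0.007 0.159] ang -2.1 zmed 0.0061
```

View pics/w10.png

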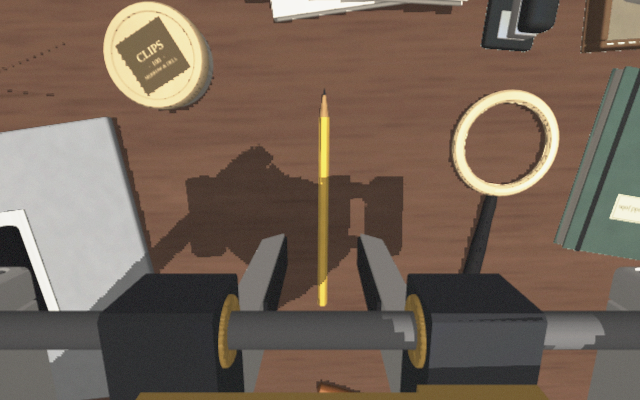

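The yellow pencil is centred (323,208), so I'll descend and grip.

Request:
move_arm --increments '[[[0.3,0,0,0.3,0,0,0.005],[0.3,0,0,0.6,0,0,0.005],[0.3,0,0,0.8,0,0,0.005],[0.3,0,0,0.9,0,0,0.005],[0.3,0,0,0.97,0,0,0.005],[0.3,0,0,1,0,0,0.005],[0.3,0,0,1,0,0,0.005]]]'

```text
time: 17.58
tool_pos: [0.5235, -0.5058, 0.2052]
ee_rot: [3.141, -0.001, -0.037]
wrist_force: [-0.4, 1.0, 0.3]
width: 0.028
```

Request:
move_arm --increments '[[[0.3,0,0,0.02,0,0,0],[0.3,0,0,0.02,0,0,0],[0,0,0,0.02,0,0,0],[0,0,0,0.02,0,0,0],[0,0,0,0.02,0,0,0],[0,0,0,0.02,0,0,0],[0,0,0,0.02,0,0,0]]]'

```text
time: 18.17
tool_pos: [0.5233, -0.506, 0.2032]
ee_rot: [3.141, -0.001, -0.038]
wrist_force: [-0.1, 0.4, 1.3]
width: 0.0073
```

Request:
move_arm --increments '[[[0,0,0,-0.3,0,0,0],[0,0,0,-0.6,0,0,0],[0,0,0,-0.9,0,0,0],[0,0,0,-1,0,0,0]]]'

```text
time: 18.5
tool_pos: [0.5237, -0.5065, 0.3091]
ee_rot: [3.135, -0.006, -0.038]
wrist_force: [0.6, -2.0, 0.6]
width: 0.007
```

Run:
```python
from h import *
im,d,P=shot('wrist','w11')
inc(.530,.1175,.325,np.radians(79.1))
```

```text
t 18.55 d [-0.174 -6.237 -0.203] r [ 0.008 -0.    -0.903] pos [ 0.5238 -0.5065  0.3097] rpy [ 3.134 -0.008 -0.038] F [ 0.9 -0.2  1.9] w 0.0073
```

View pics/w11.png

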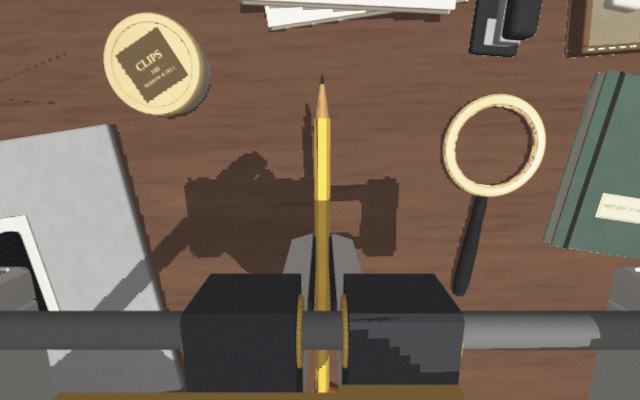

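Request:
move_arm --increments '[[[0,0,-0.35,-0.1,0,0,0],[0,0,-0.7,-0.2,0,0,0],[0,0,-1,-0.2,0,0,0]]]'

```text
time: 18.8
tool_pos: [0.527, -0.4048, 0.3224]
ee_rot: [-3.141, -0.0, -0.039]
wrist_force: [1.4, 0.3, 0.6]
width: 0.0071
```

Request:
move_arm --increments '[[[0,0,-0.35,0,0,0,0],[0,0,-0.7,0,0,0,0],[0,0,-1,0,0,0,0]]]'

```text
time: 19.05
tool_pos: [0.5304, -0.3038, 0.3203]
ee_rot: [-3.139, 0.003, -0.038]
wrist_force: [0.5, -0.7, 0.4]
width: 0.0069
```

Request:
move_arm --increments '[[[0,0,-0.35,0,0,0,0],[0,0,-0.7,0,0,0,0],[0,0,-1,0,0,0,0]]]'

```text
time: 19.3
tool_pos: [0.5341, -0.2038, 0.3203]
ee_rot: [-3.14, 0.003, -0.038]
wrist_force: [0.3, 0.5, 0.2]
width: 0.007
```

Request:
move_arm --increments '[[[0,0,-0.35,0,0,0,0],[0,0,-0.7,0,0,0,0],[0,0,-1,0,0,0,0]]]'

```text
time: 19.55
tool_pos: [0.5378, -0.104, 0.3204]
ee_rot: [-3.14, 0.003, -0.038]
wrist_force: [0.3, -0.3, -0.3]
width: 0.0072
```

Request:
move_arm --increments '[[[0,0,-0.35,0,0,0,0],[0,0,-0.7,0,0,0,0],[0,0,-1,0,0,0,0]]]'

```text
time: 19.8
tool_pos: [0.5415, -0.0041, 0.3205]
ee_rot: [-3.141, 0.003, -0.037]
wrist_force: [-0.3, 0.1, -0.3]
width: 0.0067
```

Request:
move_arm --increments '[[[0,0,-0.2,0,0,0,-0.07],[0,0,-0.4,0,0,0,-0.14],[0,0,-0.6,0,0,0,-0.21],[0,0,-0.8,0,0,0,-0.28],[0,0,-1,0,0,0,-0.35],[0,0,-1,0,0,0,-0.42],[0,0,-1,0,0,0,-0.49],[0,0,-1,0,0,0,-0.56]]]'

```text
time: 20.47
tool_pos: [0.5456, 0.0943, 0.3203]
ee_rot: [-3.139, 0.003, 0.848]
wrist_force: [0.7, -0.0, -0.6]
width: 0.0069
```

Run:
```python
from h import *
inc(.530,.1175,.325,np.radians(79.1))
```

```text
t 20.47 d [ 0.071 -0.271 -0.047] r [-0.002  0.001 -0.339] pos [0.5456 0.0943 0.3203] rpy [-3.139e+00  3.000e-03  8.480e-01] F [ 0.7 -0.  -0.6] w 0.0069
```

Request:
move_arm --increments '[[[0,0.07,-0.1,-0.05,0,0,-0.07],[0,0.07,-0.27,-0.05,0,0,-0.14],[0,0.07,-0.27,-0.05,0,0,-0.21],[0,0.07,-0.27,-0.05,0,0,-0.28],[0,0.07,-0.27,-0.05,0,0,-0.34],[0,0.07,-0.27,-0.05,0,0,-0.34],[0,0.07,-0.27,-0.05,0,0,-0.34]]]'

```text
time: 21.05
tool_pos: [0.5303, 0.1169, 0.326]
ee_rot: [-3.139, 0.001, 1.373]
wrist_force: [-0.6, 0.1, 0.0]
width: 0.0071
```

Run:
```python
from h import *
im,d,P=shot('wrist','w12')
inc(.530,.1175,.2085,np.radians(79.1))
```

```text
t 21.1 d [ 0.007 -0.002  1.178] r [-0.001  0.    -0.005] pos [0.5304 0.1168 0.3263] rpy [-3.140e+00  1.000e-03  1.373e+00] F [ 0.2 -0.2  0.1] w 0.007
```

View pics/w12.png

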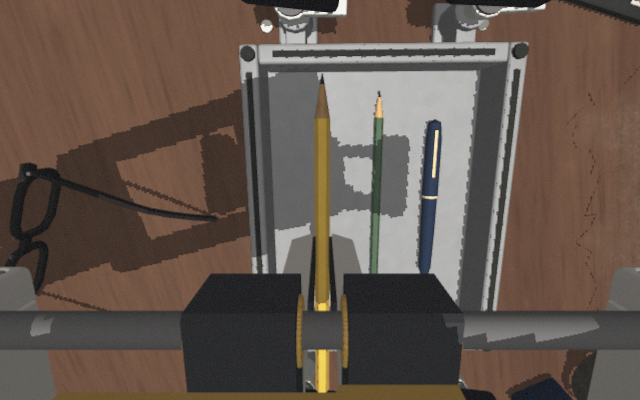

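Request:
move_arm --increments '[[[0,0,0,0.3,0,0,0],[0,0,0,0.6,0,0,0],[0,0,0,0.8,0,0,0],[0,0,0,1.0,0,0,0],[0,0,0,1.0,0,0,0],[0,0,0,1.0,0,0,0]]]'

```text
time: 21.6
tool_pos: [0.5301, 0.1167, 0.2262]
ee_rot: [-3.138, 0.001, 1.374]
wrist_force: [0.1, -0.6, 1.4]
width: 0.0069
```

Request:
move_arm --increments '[[[0,0,0,0.07,0,0,0],[0,0,0,0.14,0,0,0],[0,0,0,0.19,0,0,0],[0,0,0,0.19,0,0,0],[0,0,0,0.19,0,0,0],[0,0,0,0.19,0,0,0]]]'

```text
time: 22.1
tool_pos: [0.5307, 0.1169, 0.209]
ee_rot: [3.141, -0.0, 1.376]
wrist_force: [0.8, 0.7, 0.4]
width: 0.0072
```

Request:
move_arm --increments '[[[0.3,0,0,0,0,0,0],[0.3,0,0,0,0,0,0],[0.3,0,0,0,0,0,0],[0.3,0,0,0,0,0,0],[0.3,0,0,0,0,0,0]]]'

```text
time: 22.52
tool_pos: [0.5306, 0.1169, 0.2088]
ee_rot: [3.141, -0.0, 1.376]
wrist_force: [-0.7, 0.8, 0.2]
width: 0.0283
```

Request:
move_arm --increments '[[[0.3,0,0,-0.3,0,0,0],[0.3,0,0,-0.6,0,0,0],[0.3,0,0,-0.9,0,0,0],[0.3,0,0,-1,0,0,0]]]'

```text
time: 22.85
tool_pos: [0.5316, 0.117, 0.3139]
ee_rot: [3.133, -0.003, 1.376]
wrist_force: [0.6, -0.8, 0.2]
width: 0.0284
```

Run:
```python
from h import *
im,d,P=shot('wrist','w13'); inc(.4687,-.2652,.33,np.radians(6.5))
```

```text
t 22.9 d [-3.871  0.124 -0.168] r [ 0.004 -0.005  0.804] pos [0.5317 0.117  0.3142] rpy [ 3.132e+00 -3.000e-03  1.376e+00] F [ 0.7 -0.1  1.1] w 0.028
```

View pics/w13.png

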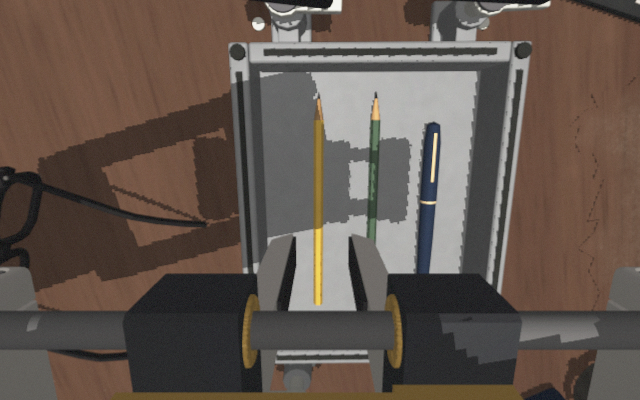

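All three items lie flat and parallel in the case (318,200 / 375,170 / 429,200). Now the cover.

Request:
move_arm --increments '[[[0.5,-0.35,0,-0.1,0,0,0],[0.5,-0.7,0.1,-0.15,0,0,0],[0.5,-1,0.1,-0.15,0,0,0]]]'

```text
time: 23.15
tool_pos: [0.5213, 0.0156, 0.3232]
ee_rot: [3.14, 0.001, 1.377]
wrist_force: [0.1, -0.6, 0.5]
width: 0.0448
```

Request:
move_arm --increments '[[[0.5,-0.35,0,0,0,0,0],[0.5,-0.7,0,0,0,0,0],[0.5,-1,0,0,0,0,0]]]'

```text
time: 23.4
tool_pos: [0.5006, -0.083, 0.3215]
ee_rot: [-3.139, 0.0, 1.375]
wrist_force: [0.6, -0.1, 0.2]
width: 0.047
```

Request:
move_arm --increments '[[[0.5,-0.2,0,0,0,0,0.07],[0.5,-0.4,0,0,0,0,0.14],[0.5,-0.6,0,0,0,0,0.21],[0.5,-0.8,0,0,0,0,0.28],[0.5,-1,0,0,0,0,0.35],[0.5,-1,0,0,0,0,0.42],[0.5,-1,0,0,0,0,0.49],[0.5,-1,0,0,0,0,0.56]]]'

```text
time: 24.07
tool_pos: [0.4817, -0.1798, 0.3213]
ee_rot: [-3.139, 0.002, 0.489]
wrist_force: [-0.4, 0.3, 0.0]
width: 0.047
```

Run:
```python
from h import *
inc(.4687,-.2652,.33,np.radians(6.5))
```

```text
t 24.07 d [-0.517  0.692 -0.088] r [-0.002  0.002  0.239] pos [ 0.4817 -0.1798  0.3213] rpy [-3.139e+00  2.000e-03  4.890e-01] F [-0.4  0.3  0. ] w 0.047
```

Request:
move_arm --increments '[[[0.5,-0.2,0.3,-0.1,0,0,0.07],[0.5,-0.4,0.6,-0.1,0,0,0.14],[0.5,-0.52,0.69,-0.1,0,0,0.21],[0.5,-0.52,0.69,-0.1,0,0,0.24],[0.5,-0.52,0.69,-0.1,0,0,0.24],[0.5,-0.52,0.69,-0.1,0,0,0.24]]]'

```text
time: 24.57
tool_pos: [0.4691, -0.2648, 0.3318]
ee_rot: [-3.14, 0.002, 0.12]
wrist_force: [0.3, 0.4, -0.9]
width: 0.0473
```

Run:
```python
from h import *
im,d,P=shot('wrist','w14'); inc(.4687,-.2652,.218,np.radians(6.5))
C=cloud(P,d); z=C[...,2]
m=((z>.042)&(z<.058)).astype(np.uint8)
n,l,s,c=cv2.connectedComponentsWithStats(m)
for i in range(1,n):
    if s[i,4]>300:
        v,u=np.nonzero(l==i); cc,sz,an=axis2d(C[v,u,:2]); print('handle',c[i].round(),cc,sz,np.degrees(an))
```

```text
t 24.62 d [-0.004  0.009  1.142] r [-0.001  0.001  0.005] pos [ 0.4692 -0.2645  0.3322] rpy [-3.14e+00  2.00e-03  1.21e-01] F [ 0.4  0.  -0.6] w 0.047
handle [322. 207.] [ 0.4701739  -0.26417771] [0.01602151431143284, 0.09873426705598831] 6.383127
```

View pics/w14.png

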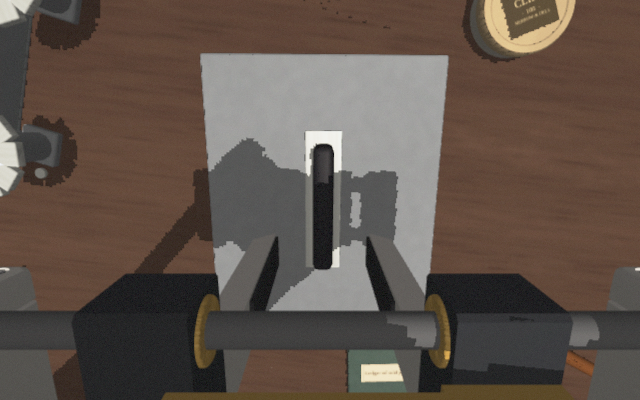

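The handle (322,207) measures 16 x 99 mm at 6.4 deg and is centred between the jaws. Descending.

Request:
move_arm --increments '[[[0.5,0.01,0,0.3,0,0,0.005],[0.5,0.01,0,0.6,0,0,0.005],[0.5,0.01,0,0.8,0,0,0.005],[0.5,0.01,0,0.95,0,0,0.005],[0.5,0.01,0,1,0,0,0.005],[0.5,0.01,0,1,0,0,0.005]]]'

```text
time: 25.12
tool_pos: [0.47, -0.2637, 0.2316]
ee_rot: [-3.139, 0.003, 0.113]
wrist_force: [-0.6, -0.5, -0.6]
width: 0.0471
```

Request:
move_arm --increments '[[[0.5,0,0,0.1,0,0,0],[0.5,0,0,0.14,0,0,0],[0.5,0,0,0.14,0,0,0],[0.5,0,0,0.14,0,0,0]]]'

```text
time: 25.45
tool_pos: [0.4705, -0.2647, 0.2201]
ee_rot: [3.141, -0.001, 0.111]
wrist_force: [-0.2, -0.1, 0.2]
width: 0.0471
```

Run:
```python
from h import *
inc(.4702,-.2642,.219,np.radians(6.4))
```

```text
t 25.45 d [-0.002 -0.006  0.011] r [ 0. -0. -0.] pos [ 0.4705 -0.2647  0.2201] rpy [ 3.141e+00 -1.000e-03  1.110e-01] F [-0.2 -0.1  0.2] w 0.0471
```

Request:
move_arm --increments '[[[0,0,0,0.01,0,0,0],[0,0,0,0.01,0,0,0],[0,0,0,0.01,0,0,0],[0,0,0,0.01,0,0,0],[0,0,0,0.01,0,0,0],[0,0,0,0.01,0,0,0]]]'

```text
time: 25.95
tool_pos: [0.4704, -0.2647, 0.2189]
ee_rot: [3.141, -0.0, 0.111]
wrist_force: [-0.2, -0.6, 0.4]
width: 0.0157
```

Request:
move_arm --increments '[[[0,0,0,-0.1,0,0,0],[0,0,0,-0.2,0,0,0],[0,0,0,-0.4,0,0,0],[0,0,0,-0.6,0,0,0],[0,0,0,-0.8,0,0,0],[0,0,0,-1,0,0,0]]]'

```text
time: 26.45
tool_pos: [0.4701, -0.2645, 0.3199]
ee_rot: [-3.141, 0.0, 0.111]
wrist_force: [0.0, 0.6, -4.9]
width: 0.0158
```

Run:
```python
from h import *
im,d,P=shot('wrist','w15')
inc(.574,.11,.35,np.radians(79.1))
```

```text
t 26.5 d [ 1.442 -3.612 -0.26 ] r [ 0.006 -0.001 -0.808] pos [ 0.471  -0.2651  0.3251] rpy [ 3.136 -0.006  0.111] F [ 0.6 -1.3 -0.9] w 0.0159
```

View pics/w15.png

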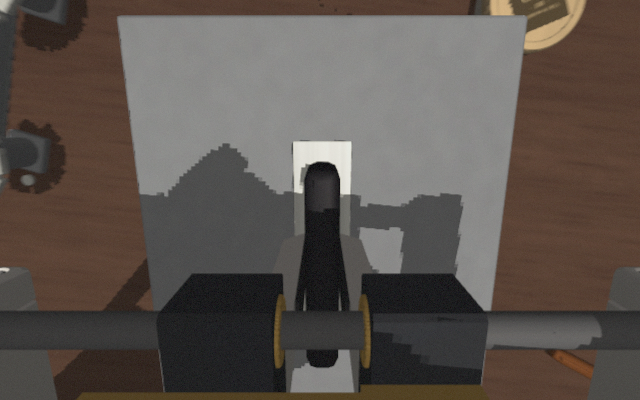

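The cover is lifted level. I'll carry it at a moderate pace, raising it first.

Request:
move_arm --increments '[[[0,0,-0.1,-0.2,0,0,0],[0,0,-0.3,-0.35,0,0,0],[0,0,-0.5,-0.4,0,0,0],[0,0,-0.75,-0.4,0,0,0],[0,0,-1,-0.4,0,0,0]]]'

```text
time: 26.92
tool_pos: [0.4589, -0.1646, 0.359]
ee_rot: [3.141, -0.001, 0.11]
wrist_force: [0.2, 0.6, -4.9]
width: 0.0158
```

Request:
move_arm --increments '[[[0,0.1,-0.25,0,0,0,0],[0,0.2,-0.5,0,0,0,0],[0,0.2,-0.75,0,0,0,0],[0,0.2,-1,0,0,0,0]]]'

```text
time: 27.25
tool_pos: [0.4678, -0.0624, 0.3582]
ee_rot: [-3.141, 0.001, 0.111]
wrist_force: [0.6, 0.4, -3.7]
width: 0.0158
```

Request:
move_arm --increments '[[[0,0.1,-0.15,0,0,0,-0.06],[0,0.2,-0.3,0,0,0,-0.12],[0,0.3,-0.45,0,0,0,-0.18],[0,0.4,-0.6,0,0,0,-0.24],[0,0.5,-0.75,0,0,0,-0.3],[0,0.6,-0.9,0,0,0,-0.36],[0,0.6,-1,0,0,0,-0.42],[0,0.6,-1,0,0,0,-0.48]]]'

```text
time: 27.92
tool_pos: [0.5165, 0.0443, 0.3579]
ee_rot: [-3.14, -0.0, 0.873]
wrist_force: [-0.8, -0.5, -4.3]
width: 0.0159
```

Run:
```python
from h import *
inc(.574,.11,.36,np.radians(79.1))
```

```text
t 27.92 d [ 0.873  0.018 -0.02 ] r [-0.001 -0.    -0.323] pos [0.5165 0.0443 0.3579] rpy [-3.14  -0.     0.873] F [-0.8 -0.5 -4.3] w 0.0159
```

Request:
move_arm --increments '[[[0,0.2,0,0,0,0,-0.06],[0,0.4,0.02,0,0,0,-0.12],[0,0.6,0.02,0,0,0,-0.18],[0,0.75,0.02,0,0,0,-0.24],[0,0.87,0.02,0,0,0,-0.3],[0,0.87,0.02,0,0,0,-0.323],[0,0.87,0.02,0,0,0,-0.323],[0,0.87,0.02,0,0,0,-0.323]]]'

```text
time: 28.58
tool_pos: [0.5744, 0.1073, 0.3579]
ee_rot: [-3.14, 0.001, 1.372]
wrist_force: [-0.8, 0.9, -4.5]
width: 0.0154
```

Run:
```python
from h import *
im,d,P=shot('wrist','w16'); inc(.574,.11,.36,np.radians(79.1)); shot('top','t16')
shot('scene','s16')
```

```text
t 28.63 d [ 0.028 -0.009 -0.019] r [-0.001  0.    -0.006] pos [0.5743 0.1071 0.3582] rpy [-3.141e+00  1.000e-03  1.371e+00] F [ 0.5  0.4 -4.8] w 0.0157
```

View pics/w16.png

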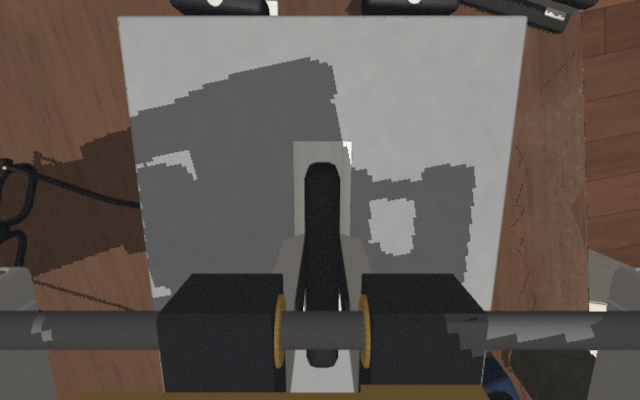

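View pics/s16.png

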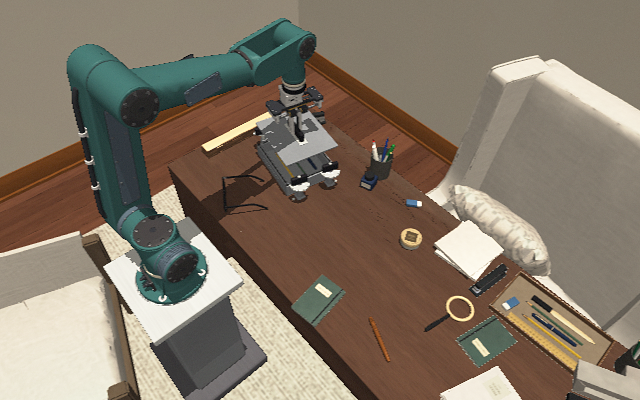

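View pics/t16.png

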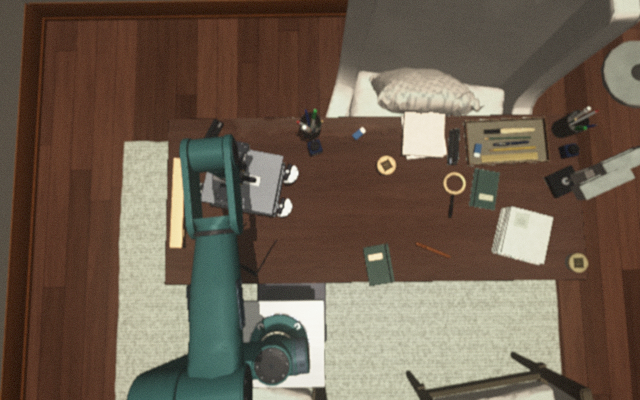

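Run:
```python
from h import *
th=np.radians(-10.9); ex=np.array([np.cos(th),np.sin(th)]); ey=np.array([-ex[1],ex[0]]); c0=np.array([.574,.11])
for f in ('w4','w5','w8','w9','w12','w13','top0'):
    im,d,P=load(f); C=cloud(P,d); z=C[...,2]
    X=(C[...,:2]-c0)@ex; Y=(C[...,:2]-c0)@ey
    rim=(z>.045)&(z<.0515)&(d>0)
    # outer/inner x-walls
    def ed(m,A): 
        a=A[m]; return (np.percentile(a,2).round(4),np.percentile(a,98).round(4),m.sum()) if m.sum()>30 else None
    yb=(Y>0)&(Y<.09)
    xb=(abs(X)<.07)
    print(f,'nearW',ed(rim&yb&(X<-.07)&(X>-.115),X),'farW',ed(rim&yb&(X>.07)&(X<.115),X),'leftW',ed(rim&xb&(Y>.09)&(Y<.123),Y),'rightW',ed(rim&xb&(Y<-.09)&(Y>-.123),Y))
```

```text
w4 nearW (np.float64(-0.0992), np.float64(-0.0868), np.int64(2307)) farW (np.float64(0.0829), np.float64(0.0953), np.int64(2153)) leftW (np.float64(0.1048), np.float64(0.1174), np.int64(4002)) rightW None
w5 nearW (np.float64(-0.0992), np.float64(-0.0867), np.int64(2598)) farW (np.float64(0.0828), np.float64(0.0954), np.int64(2340)) leftW (np.float64(0.1048), np.float64(0.1174), np.int64(4408)) rightW (np.float64(-0.1195), np.float64(-0.1101), np.int64(744))
w8 nearW (np.float64(-0.0993), np.float64(-0.0869), np.int64(2346)) farW (np.float64(0.0827), np.float64(0.0951), np.int64(2380)) leftW (np.float64(0.1048), np.float64(0.1174), np.int64(4277)) rightW (np.float64(-0.1197), np.float64(-0.1164), np.int64(48))
w9 nearW (np.float64(-0.0993), np.float64(-0.0869), np.int64(2627)) farW (np.float64(0.0827), np.float64(0.0951), np.int64(2571)) leftW (np.float64(0.1047), np.float64(0.1174), np.int64(4700)) rightW (np.float64(-0.1192), np.float64(-0.1074), np.int64(1252))
w12 nearW (np.float64(-0.0997), np.float64(-0.0871), np.int64(2264)) farW (np.float64(0.0824), np.float64(0.0949), np.int64(2484)) leftW (np.float64(0.1047), np.float64(0.1173), np.int64(4242)) rightW None
w13 nearW (np.float64(-0.0996), np.float64(-0.0871), np.int64(2523)) farW (np.float64(0.0825), np.float64(0.0949), np.int64(2669)) leftW (np.float64(0.1047), np.float64(0.1173), np.int64(4638)) rightW (np.float64(-0.1194), np.float64(-0.1085), np.int64(997))
top0 nearW (np.float64(-0.0987), np.float64(-0.0866), np.int64(54)) farW (np.float64(0.0837), np.float64(0.0973), np.int64(56)) leftW (np.float64(0.1032), np.float64(0.1167), np.int64(84)) rightW (np.float64(-0.1214), np.float64(-0.1088), np.int64(86))
```

The case centre is refined to (0.5717, 0.1092), yaw -10.9 deg, consistent over six views to 1 mm. Aligning and lowering.

Run:
```python
from h import *
inc(.5717,.1092,.28,np.radians(79.1))
```

```text
t 28.73 d [ 0.017 -0.029  0.785] r [-0.     0.    -0.006] pos [0.5743 0.1069 0.3585] rpy [-3.141  0.     1.371] F [ 0.  -0.3 -4.4] w 0.0159
```

Request:
move_arm --increments '[[[0,0.017,-0.03,0.1,0,0,-0.006],[0,0.017,-0.03,0.25,0,0,-0.006],[0,0.017,-0.03,0.4,0,0,-0.006],[0,0.017,-0.03,0.55,0,0,-0.006],[0,0.017,-0.03,0.7,0,0,-0.006],[0,0.017,-0.03,0.78,0,0,-0.006],[0,0.017,-0.03,0.78,0,0,-0.006],[0,0.017,-0.03,0.78,0,0,-0.006]]]'

```text
time: 29.4
tool_pos: [0.5716, 0.1094, 0.2801]
ee_rot: [-3.14, 0.0, 1.382]
wrist_force: [-0.7, -0.2, -3.1]
width: 0.0158
```

Run:
```python
from h import *
im,d,P=shot('wrist','w17'); inc(.5717,.1092,.263,np.radians(79.1))
```

```text
t 29.45 d [-0.003 -0.003  0.183] r [ 0.001 -0.     0.001] pos [0.572  0.1095 0.2813] rpy [ 3.141 -0.     1.382] F [-0.5 -0.6 -4.3] w 0.0153
```

View pics/w17.png

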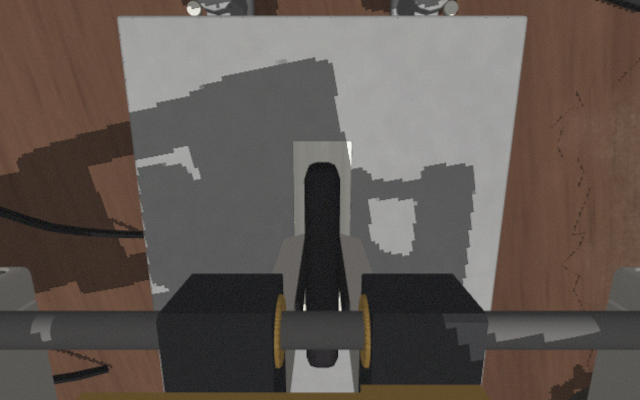

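Run:
```python
from h import *
th=np.radians(-10.9); ex=np.array([np.cos(th),np.sin(th)]); ey=np.array([-ex[1],ex[0]]); c0=np.array([.5717,.1092])
im,d,P=load('w17'); C=cloud(P,d); z=C[...,2]; m=(z>.072)&(z<.085); m[250:]=0
X=(C[...,:2]-c0)@ex; Y=(C[...,:2]-c0)@ey
print('z',np.median(z[m]),'X',np.percentile(X[m],[.2,1,99,99.8]),'Y',np.percentile(Y[m],[99,99.8]))
```

```text
z 0.07687259027963712 X [-0.09677986 -0.09505367  0.09535888  0.09706376] Y [0.11646765 0.1174272 ]
```

Request:
move_arm --increments '[[[0,0,0,0.04,0,0,0],[0,0,0,0.08,0,0,0],[0,0,0,0.12,0,0,0],[0,0,0,0.15,0,0,0],[0,0,0,0.17,0,0,0],[0,0,0,0.17,0,0,0],[0,0,0,0.17,0,0,0]]]'

```text
time: 30.03
tool_pos: [0.5719, 0.1095, 0.2641]
ee_rot: [3.141, 0.0, 1.382]
wrist_force: [-1.3, -0.4, -1.6]
width: 0.0157
```

Request:
move_arm --increments '[[[0,0,0,0.01,0,0,0],[0,0,0,0.02,0,0,0],[0,0,0,0.02,0,0,0],[0,0,0,0.02,0,0,0]]]'

```text
time: 30.37
tool_pos: [0.5719, 0.1095, 0.2631]
ee_rot: [3.141, -0.0, 1.382]
wrist_force: [-4.2, -0.6, 4.3]
width: 0.0159
```

Request:
move_arm --increments '[[[0.4,0,0,0,0,0,0],[0.4,0,0,0,0,0,0],[0.4,0,0,0,0,0,0],[0.4,0,0,0,0,0,0],[0.4,0,0,0,0,0,0]]]'

```text
time: 30.78
tool_pos: [0.572, 0.1095, 0.2614]
ee_rot: [3.141, 0.0, 1.382]
wrist_force: [0.0, 0.5, 0.9]
width: 0.0375
```

Request:
move_arm --increments '[[[0.4,0,0,-0.2,0,0,0],[0.4,0,0,-0.4,0,0,0],[0.4,0,0,-0.7,0,0,0],[0.4,0,0,-1,0,0,0],[0.4,0,0,-1,0,0,0]]]'

```text
time: 31.2
tool_pos: [0.573, 0.1097, 0.3693]
ee_rot: [3.129, -0.004, 1.382]
wrist_force: [0.2, 0.1, 1.6]
width: 0.0373
```

Run:
```python
from h import *
im,d,P=shot('wrist','w18'); inc(.5717,.1092,.36,np.radians(79.1)); shot('scene','s18')
th=np.radians(-10.9); ex=np.array([np.cos(th),np.sin(th)]); ey=np.array([-ex[1],ex[0]]); c0=np.array([.5717,.1092])
C=cloud(P,d); z=C[...,2]; m=(z>.055)&(z<.070); m[240:]=0
X=(C[...,:2]-c0)@ex; Y=(C[...,:2]-c0)@ey
A=np.c_[X[m],Y[m],np.ones(m.sum())]; s=np.linalg.lstsq(A,z[m],rcond=None)[0]; print('plane',s)
print('z',np.median(z[m]),'X',np.percentile(X[m],[.2,1,99,99.8]),'Y',np.percentile(Y[m],[.2,99,99.8]))
```

```text
t 31.25 d [-0.006 -0.009  0.062] r [ 0.006 -0.002  0.001] pos [0.5727 0.1096 0.3662] rpy [ 3.133e+00 -3.000e-03  1.382e+00] F [ 0.5 -0.1  0.9] w 0.0375
plane [-0.00043889  0.00574     0.06043209]
z 0.0605814029096664 X [-0.0965293  -0.09481406  0.09601868  0.09773505] Y [-0.0290268   0.13268942  0.15176083]
```

View pics/w18.png

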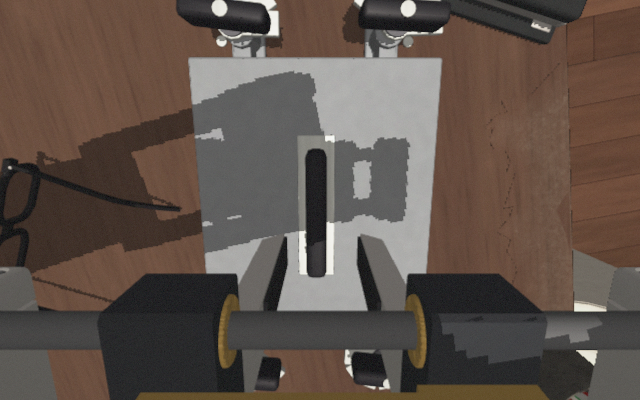

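View pics/s18.png

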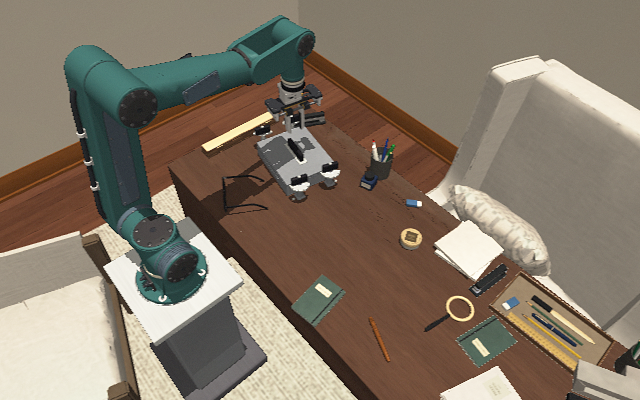

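The cover lies level on the buffers, its edges within 1 mm of the case outline. Now I'll measure the knobs.

```bash
cat > knob.py <<'E'
from h import *
th=np.radians(-10.9); ex=np.array([np.cos(th),np.sin(th)]); ey=np.array([-ex[1],ex[0]]); c0=np.array([.5717,.1092])
K={'NR':(-.06,-.14),'NL':(-.06,.14),'FR':(.06,-.14),'FL':(.06,.14)}
def kw(k): x,y=K[k]; return c0+x*ex+y*ey
def knobs(f,zlo=.092):
    im,d,P=load(f); C=cloud(P,d); z=C[...,2]
    for k in K:
        p=kw(k); r=np.linalg.norm(C[...,:2]-p,axis=-1); m=(r<.04)&(z>zlo)&(z<.11)&(d>0)
        if m.sum()<80: print(k,'few',m.sum()); continue
        c,s,a=axis2d(C[m][:,:2]); a=np.degrees(a)
        print(k,'exp',p.round(4),'got',c.round(4),np.round(s,3),'zmax',np.percentile(z[m],95).round(4),'joint(deg,mod180)',round((-10.9-a)%180,1), 'n',m.sum())
E
python3 - <<'E'
from knob import *
for f in ('w18','w13','top0'): print(f); knobs(f)
E
```

```text
w18
NR exp [ 0.4863 -0.0169] got [ 0.5055 -0.0216] [0.014 0.019] zmax 0.1019 joint(deg,mod180) 9.1 n 441
NL exp [0.5393 0.258 ] got [0.5398 0.2575] [0.014 0.057] zmax 0.1028 joint(deg,mod180) 5.9 n 2054
FR exp [ 0.6041 -0.0396] got [ 0.5915 -0.0345] [0.015 0.031] zmax 0.1022 joint(deg,mod180) 7.8 n 666
FL exp [0.6571 0.2353] got [0.6564 0.2339] [0.014 0.058] zmax 0.103 joint(deg,mod180) 179.1 n 2132
w13
NR few 0
NL few 0
FR few 0
FL few 0
top0
NR few 70
NL few 76
FR few 74
FL few 75
```

The knobs match the expected positions to about 1 mm. The start angles are NL 6 deg, FL 0, NR and FR about 8. First is the near right knob.

Run:
```python
from h import *
inc(.4863,-.017,.36,np.radians(161))
```

```text
t 31.3 d [-1.404 -0.606  0.029] r [ 0.002  0.001 -0.909] pos [0.5722 0.1095 0.3633] rpy [ 3.138e+00 -1.000e-03  1.382e+00] F [-0.2 -0.3 -0.7] w 0.0378
```

Request:
move_arm --increments '[[[0.4,-0.2,-0.1,0,0,0,-0.07],[0.4,-0.4,-0.2,0,0,0,-0.14],[0.4,-0.6,-0.3,0,0,0,-0.21],[0.4,-0.8,-0.4,0,0,0,-0.28],[0.4,-1,-0.5,0,0,0,-0.35],[0.4,-1,-0.6,0,0,0,-0.42],[0.4,-1,-0.6,0,0,0,-0.49],[0.4,-1,-0.6,0,0,0,-0.56]]]'

```text
time: 31.97
tool_pos: [0.4932, 0.0222, 0.3592]
ee_rot: [-3.139, -0.003, 2.266]
wrist_force: [-0.0, 0.4, -0.2]
width: 0.0377
```

Run:
```python
from h import *
inc(.4863,-.017,.36,np.radians(161))
```

```text
t 31.97 d [-0.257 -0.305 -0.007] r [-0.001 -0.002 -0.346] pos [0.4932 0.0222 0.3592] rpy [-3.139e+00 -3.000e-03  2.266e+00] F [-0.   0.4 -0.2] w 0.0377
```

Request:
move_arm --increments '[[[0.4,-0.1,-0.1,0,0,0,-0.07],[0.4,-0.26,-0.3,0,0,0,-0.14],[0.4,-0.26,-0.3,0,0,0,-0.21],[0.4,-0.26,-0.3,0,0,0,-0.28],[0.4,-0.26,-0.3,0,0,0,-0.345],[0.4,-0.26,-0.3,0,0,0,-0.345],[0.4,-0.26,-0.3,0,0,0,-0.345]]]'

```text
time: 32.55
tool_pos: [0.4874, -0.0166, 0.3598]
ee_rot: [-3.141, -0.003, 2.801]
wrist_force: [-0.5, 0.4, 1.0]
width: 0.0379
```

Run:
```python
from knob import *
im,d,P=shot('wrist','w19'); knobs('w19'); inc(.4863,-.017,.36,np.radians(161))
```

```text
NR exp [ 0.4863 -0.0169] got [ 0.4862 -0.0175] [0.014 0.058] zmax 0.1026 joint(deg,mod180) 4.9 n 1526
NL few 0
FR exp [ 0.6041 -0.0396] got [ 0.6094 -0.0422] [0.014 0.041] zmax 0.1027 joint(deg,mod180) 7.6 n 745
FL few 0
t 32.6 d [ 0.009 -0.008  0.001] r [-0.    -0.002 -0.006] pos [ 0.4874 -0.0165  0.3601] rpy [-3.141e+00 -3.000e-03  2.801e+00] F [ 0.  -0.4 -0.5] w 0.0376
```

View pics/w19.png

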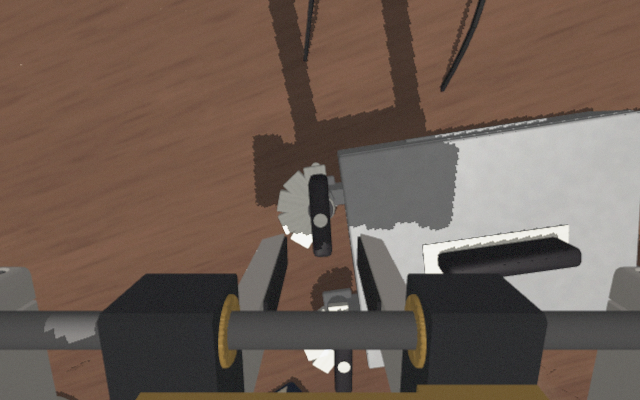

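NR sits at 4.9 deg, at (.4862,-.0175). Lowering onto it.

Request:
move_arm --increments '[[[0.4,0.008,-0.012,0.2,0,0,-0.041],[0.4,0.008,-0.012,0.4,0,0,-0.041],[0.4,0.008,-0.012,0.6,0,0,-0.041],[0.4,0.008,-0.012,0.75,0,0,-0.041],[0.4,0.008,-0.012,0.85,0,0,-0.041],[0.4,0.008,-0.012,0.88,0,0,-0.041],[0.4,0.008,-0.012,0.88,0,0,-0.041]]]'

```text
time: 33.18
tool_pos: [0.4863, -0.0174, 0.2727]
ee_rot: [-3.141, -0.002, 2.867]
wrist_force: [-0.0, -0.4, -0.1]
width: 0.0379
```

Request:
move_arm --increments '[[[0,0,0,0,0,0,0],[0,0,0,0,0,0,0],[0,0,0,0,0,0,0],[0,0,0,0,0,0,0],[0,0,0,0,0,0,0]]]'

```text
time: 33.6
tool_pos: [0.4867, -0.0177, 0.2747]
ee_rot: [-3.141, 0.002, 2.868]
wrist_force: [-1.0, -0.7, 2.5]
width: 0.0138
```

Run:
```python
from knob import *
inc(.4862,-.0175,.273,np.radians(164.2))
```

```text
t 33.6 d [0.006 0.001 0.017] r [-0.     0.001  0.001] pos [ 0.4867 -0.0177  0.2747] rpy [-3.141e+00  2.000e-03  2.868e+00] F [-1.  -0.7  2.5] w 0.0138
```

Gripped (13.8 mm). Turning clockwise by about 75 deg, in two calls.

Request:
move_arm --increments '[[[0,0,0,0,0,0,0.07],[0,0,0,0.004,0,0,0.14],[0,0,0,0.006,0,0,0.21],[0,0,0,0.008,0,0,0.28],[0,0,0,0.01,0,0,0.35],[0,0,0,0.012,0,0,0.42],[0,0,0,0.014,0,0,0.49],[0,0,0,0.016,0,0,0.56]]]'

```text
time: 34.27
tool_pos: [0.4864, -0.0181, 0.273]
ee_rot: [-3.141, 0.002, 1.983]
wrist_force: [-2.1, -2.7, 3.5]
width: 0.0139
```

Request:
move_arm --increments '[[[0,0,0,0,0,0,0.07],[0,0,0,0.004,0,0,0.14],[0,0,0,0.006,0,0,0.21],[0,0,0,0.008,0,0,0.28],[0,0,0,0.008,0,0,0.28],[0,0,0,0.008,0,0,0.28]]]'

```text
time: 34.77
tool_pos: [0.4862, -0.0182, 0.2722]
ee_rot: [-3.141, 0.003, 1.551]
wrist_force: [-3.3, -3.5, 6.0]
width: 0.0137
```

Run:
```python
from knob import *
inc(.4862,-.0175,.273,np.radians(89)); print(robot.get_obs()['wrist_torque'])
```

```text
t 34.77 d [ 0.007  0.    -0.008] r [-0.     0.002 -0.002] pos [ 0.4862 -0.0182  0.2722] rpy [-3.141e+00  3.000e-03  1.551e+00] F [-3.3 -3.5  6. ] w 0.0137
[-0.73518299  0.73088569 -0.08347777]
```

Tool yaw is 88.9 deg, so NR is at about 1.4 rad. Release and lift, then check NR and head for the far left knob.

Request:
move_arm --increments '[[[0.4,0,0,0,0,0,0],[0.4,0,0,0,0,0,0],[0.4,0,0,0,0,0,0],[0.4,0,0,-0.2,0,0,0],[0.4,0,0,-0.5,0,0,0],[0.4,0,0,-0.8,0,0,0],[0.4,0,0,-0.9,0,0,0]]]'

```text
time: 35.35
tool_pos: [0.4873, -0.0173, 0.3658]
ee_rot: [3.134, 0.0, 1.55]
wrist_force: [1.8, -0.6, 1.2]
width: 0.0376
```

Run:
```python
from knob import *
im,d,P=shot('wrist','w20'); knobs('w20',.09); inc(.6567,.2346,.36,np.radians(169.1)); print(robot.get_obs()['joint_positions'].round(2))
```

```text
NR exp [ 0.4863 -0.0169] got [ 0.4868 -0.0165] [0.014 0.057] zmax 0.1004 joint(deg,mod180) 80.7 n 1424
NL few 0
FR exp [ 0.6041 -0.0396] got [ 0.6036 -0.0393] [0.014 0.057] zmax 0.1024 joint(deg,mod180) 7.9 n 1537
FL few 0
t 35.4 d [2.555 1.638 0.075] r [ 0.005  0.005 -0.892] pos [ 0.4874 -0.0174  0.3662] rpy [3.132e+00 1.000e-03 1.550e+00] F [ 0.9 -0.1  1.4] w 0.0373
[-0.15 -0.04  1.58  0.    1.6  -0.13]
```

View pics/w20.png

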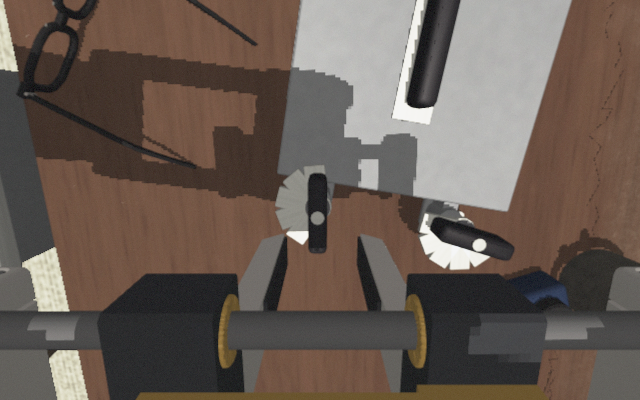

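NR is at 80.7 deg (1.41 rad), as intended; FR is at 7.9 deg. To the far left knob.

Request:
move_arm --increments '[[[0.4,0.3,0.2,0,0,0,0],[0.4,0.6,0.4,0,0,0,0],[0.4,0.8,0.6,0,0,0,0],[0.4,1,0.8,0,0,0,0]]]'

```text
time: 35.73
tool_pos: [0.5692, 0.0822, 0.359]
ee_rot: [-3.139, -0.0, 1.55]
wrist_force: [0.5, 0.4, 0.2]
width: 0.0377
```

Request:
move_arm --increments '[[[0.4,0.2,0.1,0,0,0,-0.07],[0.4,0.4,0.2,0,0,0,-0.14],[0.4,0.6,0.4,0,0,0,-0.21],[0.4,0.8,0.6,0.05,0,0,-0.28],[0.4,1,0.8,0.05,0,0,-0.35],[0.4,1,0.8,0.05,0,0,-0.42],[0.4,1,0.8,0.05,0,0,-0.49],[0.4,1,0.8,0.05,0,0,-0.56]]]'

```text
time: 36.4
tool_pos: [0.6512, 0.1797, 0.3526]
ee_rot: [-3.138, -0.003, 2.435]
wrist_force: [-0.5, 0.0, 0.1]
width: 0.0376
```

Run:
```python
from knob import *
inc(.6567,.2346,.36,np.radians(169.1)); print(robot.get_obs()['joint_positions'].round(2))
```

```text
t 36.4 d [ 0.315  0.453 -0.075] r [-0.002 -0.002 -0.329] pos [0.6512 0.1797 0.3526] rpy [-3.138e+00 -3.000e-03  2.435e+00] F [-0.5  0.   0.1] w 0.0376
[ 0.19  0.38  1.12  0.    1.65 -0.68]
```

Request:
move_arm --increments '[[[0.4,0.15,0.2,0,0,0,-0.07],[0.4,0.32,0.45,0,0,0,-0.14],[0.4,0.32,0.45,0,0,0,-0.21],[0.4,0.32,0.45,0,0,0,-0.28],[0.4,0.32,0.45,0,0,0,-0.33],[0.4,0.32,0.45,0,0,0,-0.33],[0.4,0.32,0.45,0,0,0,-0.33]]]'

```text
time: 36.98
tool_pos: [0.6561, 0.2341, 0.354]
ee_rot: [-3.14, -0.003, 2.945]
wrist_force: [-1.4, 0.0, -0.4]
width: 0.0374
```

Run:
```python
from knob import *
im,d,P=shot('wrist','w21'); knobs('w21',.09); inc(.6567,.2346,.274,np.radians(169.1))
```

```text
NR few 0
NL exp [0.5393 0.258 ] got [0.5434 0.2561] [0.014 0.049] zmax 0.1028 joint(deg,mod180) 6.1 n 1901
FR few 0
FL exp [0.6571 0.2353] got [0.6565 0.2351] [0.014 0.058] zmax 0.1028 joint(deg,mod180) 2.7 n 1595
t 37.03 d [-0.006  0.009  0.805] r [-0.001 -0.001 -0.004] pos [0.6561 0.2339 0.3545] rpy [-3.141e+00 -2.000e-03  2.945e+00] F [-0.7 -1.1 -0.3] w 0.0376
```

View pics/w21.png

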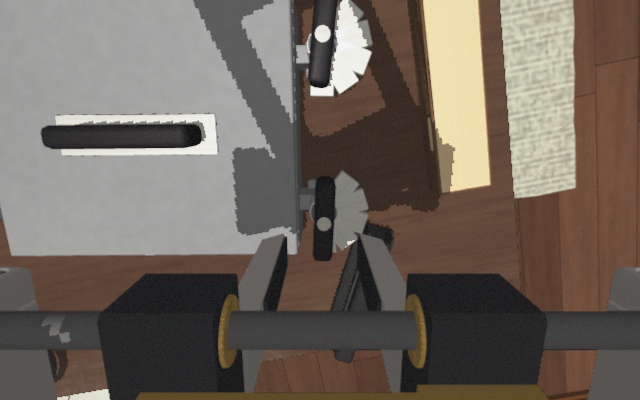

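Request:
move_arm --increments '[[[0.4,0,0.012,0.2,0,0,0.025],[0.4,0,0.012,0.4,0,0,0.025],[0.4,0,0.012,0.6,0,0,0.025],[0.4,0,0.012,0.75,0,0,0.025],[0.4,0,0.012,0.81,0,0,0.025],[0.4,0,0.012,0.81,0,0,0.025],[0.4,0,0.012,0.81,0,0,0.025]]]'

```text
time: 37.62
tool_pos: [0.6565, 0.235, 0.2753]
ee_rot: [-3.141, -0.0, 2.906]
wrist_force: [0.1, 0.0, 0.0]
width: 0.0377
```

Request:
move_arm --increments '[[[0,0,0,0,0,0,0],[0,0,0,0,0,0,0],[0,0,0,0,0,0,0],[0,0,0,0,0,0,0],[0,0,0,0,0,0,0]]]'

```text
time: 38.03
tool_pos: [0.6565, 0.2349, 0.2764]
ee_rot: [3.141, 0.002, 2.907]
wrist_force: [0.1, -1.4, 2.2]
width: 0.0138
```

Run:
```python
from knob import *
inc(.6565,.2351,.274,np.radians(89)); print(robot.get_obs()['joint_positions'].round(2))
```

```text
t 38.03 d [0.001 0.002 0.024] r [0.001 0.001 0.862] pos [0.6565 0.2349 0.2764] rpy [3.141e+00 2.000e-03 2.907e+00] F [ 0.1 -1.4  2.2] w 0.0138
[ 0.26  0.46  1.16 -0.    1.52 -1.07]
```

Request:
move_arm --increments '[[[0,0,0,0,0,0,0.07],[0,0,0,0.004,0,0,0.14],[0,0,0,0.006,0,0,0.21],[0,0,0,0.008,0,0,0.28],[0,0,0,0.01,0,0,0.35],[0,0,0,0.012,0,0,0.42],[0,0,0,0.014,0,0,0.49],[0,0,0,0.016,0,0,0.56]]]'

```text
time: 38.7
tool_pos: [0.6564, 0.2347, 0.2748]
ee_rot: [3.141, 0.001, 2.022]
wrist_force: [-1.2, -1.7, 2.8]
width: 0.0138
```

Request:
move_arm --increments '[[[0,0,0,0,0,0,0.07],[0,0,0,0.004,0,0,0.14],[0,0,0,0.006,0,0,0.21],[0,0,0,0.008,0,0,0.28],[0,0,0,0.008,0,0,0.3],[0,0,0,0.008,0,0,0.3],[0,0,0,0.008,0,0,0.3]]]'

```text
time: 39.28
tool_pos: [0.6563, 0.2346, 0.274]
ee_rot: [3.141, 0.001, 1.557]
wrist_force: [-2.3, -2.7, 5.5]
width: 0.0138
```

Request:
move_arm --increments '[[[0.4,0,0,0,0,0,0],[0.4,0,0,0,0,0,0],[0.4,0,0,0,0,0,0],[0.4,0,0,-0.2,0,0,0],[0.4,0,0,-0.5,0,0,0],[0.4,0,0,-0.8,0,0,0],[0.4,0,0,-0.9,0,0,0]]]'

```text
time: 39.87
tool_pos: [0.6568, 0.2354, 0.3681]
ee_rot: [3.134, -0.003, 1.557]
wrist_force: [1.3, 0.5, 0.8]
width: 0.0377
```

Run:
```python
from knob import *
im,d,P=shot('wrist','w22'); knobs('w22',.09); inc(.5395,.2578,.36,np.radians(163)); print(robot.get_obs()['joint_positions'].round(2))
```

```text
NR few 0
NL exp [0.5393 0.258 ] got [0.5396 0.258 ] [0.014 0.057] zmax 0.1026 joint(deg,mod180) 6.0 n 1768
FR few 0
FL exp [0.6571 0.2353] got [0.6568 0.2361] [0.014 0.057] zmax 0.1003 joint(deg,mod180) 79.9 n 1399
t 39.92 d [ 0.207 -1.178  0.079] r [ 0.007  0.002 -0.82 ] pos [0.6569 0.2355 0.369 ] rpy [ 3.132e+00 -3.000e-03  1.557e+00] F [0.4 0.9 1.8] w 0.0374
[0.26 0.43 1.03 0.   1.68 0.28]
```

View pics/w22.png

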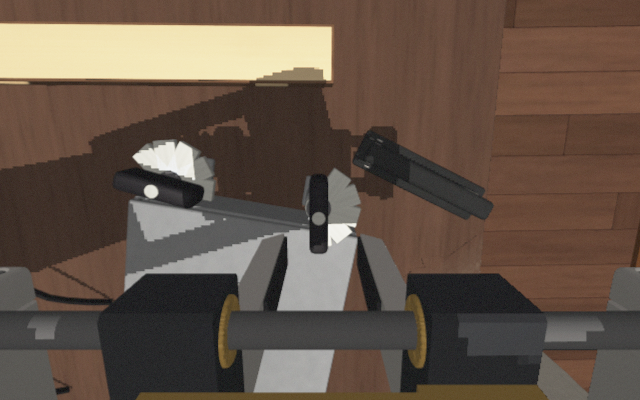

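FL is at 79.9 deg. Next is near left (6.0 deg).

Request:
move_arm --increments '[[[0.4,0.1,-0.2,0,0,0,-0.07],[0.4,0.1,-0.4,0,0,0,-0.14],[0.4,0.1,-0.6,0,0,0,-0.21],[0.4,0.1,-0.8,0,0,0,-0.28],[0.4,0.2,-1,0.05,0,0,-0.35],[0.4,0.2,-1,0.05,0,0,-0.42],[0.4,0.2,-1,0.05,0,0,-0.49],[0.4,0.2,-1,0.05,0,0,-0.56]]]'

```text
time: 40.58
tool_pos: [0.5559, 0.2568, 0.3554]
ee_rot: [-3.139, -0.002, 2.442]
wrist_force: [-0.1, 0.9, -0.2]
width: 0.0378
```

Run:
```python
from knob import *
inc(.5396,.2580,.36,np.radians(163.1))
```

```text
t 40.58 d [ 0.133 -0.096 -0.045] r [-0.001 -0.001 -0.257] pos [0.5559 0.2568 0.3554] rpy [-3.139e+00 -2.000e-03  2.442e+00] F [-0.1  0.9 -0.2] w 0.0378
```

Request:
move_arm --increments '[[[0.4,0.13,-0.1,0,0,0,-0.07],[0.4,0.13,-0.1,0,0,0,-0.14],[0.4,0.13,-0.1,0,0,0,-0.21],[0.4,0.13,-0.1,0,0,0,-0.257],[0.4,0.13,-0.1,0,0,0,-0.257],[0.4,0.13,-0.1,0,0,0,-0.257]]]'

```text
time: 41.08
tool_pos: [0.5401, 0.2574, 0.356]
ee_rot: [-3.14, -0.002, 2.838]
wrist_force: [0.2, 0.3, -0.6]
width: 0.0377
```

Run:
```python
from knob import *
im,d,P=shot('wrist','w23'); knobs('w23',.09); inc(.5396,.2580,.274,np.radians(163.1))
```

```text
NR few 0
NL exp [0.5393 0.258 ] got [0.5381 0.2576] [0.014 0.057] zmax 0.1026 joint(deg,mod180) 6.4 n 1587
FR few 0
FL exp [0.6571 0.2353] got [0.656 0.235] [0.015 0.058] zmax 0.1002 joint(deg,mod180) 80.3 n 1391
t 41.13 d [0.006 0.006 0.823] r [-0.001 -0.001 -0.006] pos [0.5402 0.2574 0.3563] rpy [-3.140e+00 -2.000e-03  2.838e+00] F [-0.  -0.3 -0.8] w 0.0375
```

Request:
move_arm --increments '[[[0.4,0.01,0.004,0.2,0,0,0],[0.4,0.01,0.004,0.4,0,0,0],[0.4,0.01,0.004,0.6,0,0,0],[0.4,0.01,0.004,0.75,0,0,0],[0.4,0.01,0.004,0.83,0,0,0],[0.4,0.01,0.004,0.83,0,0,0],[0.4,0.01,0.004,0.83,0,0,0]]]'

```text
time: 41.72
tool_pos: [0.5395, 0.258, 0.2746]
ee_rot: [-3.141, -0.0, 2.839]
wrist_force: [-0.3, 0.5, 0.4]
width: 0.0375
```

Request:
move_arm --increments '[[[0,0,0,0,0,0,0],[0,0,0,0,0,0,0],[0,0,0,0,0,0,0],[0,0,0,0,0,0,0],[0,0,0,0,0,0,0]]]'

```text
time: 42.13
tool_pos: [0.5396, 0.2574, 0.276]
ee_rot: [-3.14, 0.001, 2.839]
wrist_force: [-1.4, -3.3, 3.9]
width: 0.0137
```

Run:
```python
from knob import *
inc(.5393,.2580,.274,np.radians(89))
```

```text
t 42.13 d [0.004 0.005 0.02 ] r [-0.     0.001  0.819] pos [0.5396 0.2574 0.276 ] rpy [-3.140e+00  1.000e-03  2.839e+00] F [-1.4 -3.3  3.9] w 0.0137
```

Request:
move_arm --increments '[[[0,0,0,0,0,0,0.07],[0,0,0,0.004,0,0,0.14],[0,0,0,0.006,0,0,0.21],[0,0,0,0.008,0,0,0.28],[0,0,0,0.01,0,0,0.35],[0,0,0,0.012,0,0,0.42],[0,0,0,0.014,0,0,0.49],[0,0,0,0.016,0,0,0.56]]]'

```text
time: 42.8
tool_pos: [0.5392, 0.2569, 0.2743]
ee_rot: [-3.139, 0.003, 1.954]
wrist_force: [-3.9, -4.9, 6.1]
width: 0.0139
```

Request:
move_arm --increments '[[[0,0,0,0,0,0,0.07],[0,0,0,0.004,0,0,0.14],[0,0,0,0.006,0,0,0.21],[0,0,0,0.008,0,0,0.26],[0,0,0,0.008,0,0,0.26],[0,0,0,0.008,0,0,0.26]]]'

```text
time: 43.3
tool_pos: [0.5389, 0.2569, 0.2736]
ee_rot: [-3.14, 0.004, 1.551]
wrist_force: [-5.2, -5.5, 6.9]
width: 0.0137
```

Request:
move_arm --increments '[[[0.4,0,0,0,0,0,0],[0.4,0,0,0,0,0,0],[0.4,0,0,0,0,0,0],[0.4,0,0,-0.2,0,0,0],[0.4,0,0,-0.5,0,0,0],[0.4,0,0,-0.8,0,0,0],[0.4,0,0,-0.9,0,0,0]]]'

```text
time: 43.88
tool_pos: [0.5401, 0.2585, 0.3676]
ee_rot: [3.134, -0.003, 1.552]
wrist_force: [0.3, -0.1, 1.5]
width: 0.0377
```

Run:
```python
from knob import *
im,d,P=shot('wrist','w24'); knobs('w24',.09); inc(.6041,-.0396,.36,np.radians(161.2)); print(robot.get_obs()['joint_positions'].round(2))
```

```text
NR few 0
NL exp [0.5393 0.258 ] got [0.5389 0.2587] [0.014 0.057] zmax 0.1003 joint(deg,mod180) 80.7 n 1396
FR few 0
FL exp [0.6571 0.2353] got [0.656  0.2375] [0.014 0.054] zmax 0.1003 joint(deg,mod180) 79.8 n 1443
t 43.93 d [-2.969  0.695  0.077] r [ 0.007  0.002 -0.803] pos [0.5402 0.2585 0.3682] rpy [ 3.132 -0.004  1.552] F [0.9 0.9 1.2] w 0.0373
[0.35 0.2  1.31 0.   1.62 0.37]
```

NL is at 80.7 deg. Now far right.

Request:
move_arm --increments '[[[0.4,-0.3,0.1,0,0,0,0],[0.4,-0.6,0.2,0,0,0,0],[0.4,-0.9,0.3,0,0,0,0],[0.4,-1,0.3,0,0,0,0]]]'

```text
time: 44.27
tool_pos: [0.5685, 0.1543, 0.3601]
ee_rot: [-3.14, 0.002, 1.548]
wrist_force: [-0.6, 0.3, 0.5]
width: 0.0376
```

Request:
move_arm --increments '[[[0.4,-0.2,0.1,0,0,0,-0.07],[0.4,-0.4,0.2,0,0,0,-0.14],[0.4,-0.6,0.3,0,0,0,-0.21],[0.4,-0.8,0.4,0,0,0,-0.28],[0.4,-1,0.4,0,0,0,-0.35],[0.4,-1,0.4,0,0,0,-0.42],[0.4,-1,0.4,0,0,0,-0.49],[0.4,-1,0.4,0,0,0,-0.56]]]'

```text
time: 44.93
tool_pos: [0.6055, 0.0567, 0.3605]
ee_rot: [-3.14, -0.002, 2.436]
wrist_force: [-0.4, 0.1, 0.7]
width: 0.0375
```

Run:
```python
from knob import *
inc(.6041,-.0396,.36,np.radians(161.2)); print(robot.get_obs()['joint_positions'].round(2))
```

```text
t 44.93 d [-0.614 -0.742  0.004] r [-0.    -0.002 -0.24 ] pos [0.6055 0.0567 0.3605] rpy [-3.140e+00 -2.000e-03  2.436e+00] F [-0.4  0.1  0.7] w 0.0375
[-0.    0.23  1.3   0.    1.62 -0.87]
```

Request:
move_arm --increments '[[[0.4,-0.2,-0.3,0,0,0,-0.07],[0.4,-0.4,-0.5,0,0,0,-0.14],[0.4,-0.61,-0.74,0,0,0,-0.21],[0.4,-0.61,-0.74,0,0,0,-0.24],[0.4,-0.61,-0.74,0,0,0,-0.24],[0.4,-0.61,-0.74,0,0,0,-0.24]]]'

```text
time: 45.43
tool_pos: [0.6035, -0.0389, 0.361]
ee_rot: [3.141, -0.002, 2.807]
wrist_force: [-0.8, -0.2, 0.2]
width: 0.0374
```

Run:
```python
from knob import *
im,d,P=shot('wrist','w25'); knobs('w25',.09); inc(.6041,-.0396,.274,np.radians(161.2))
```

```text
NR exp [ 0.4863 -0.0169] got [ 0.4866 -0.0176] [0.014 0.058] zmax 0.1004 joint(deg,mod180) 80.6 n 2186
NL few 0
FR exp [ 0.6041 -0.0396] got [ 0.6036 -0.04  ] [0.014 0.057] zmax 0.1025 joint(deg,mod180) 8.2 n 1509
FL few 0
t 45.48 d [-0.011 -0.01   0.873] r [ 0.    -0.001 -0.004] pos [ 0.6035 -0.0384  0.3613] rpy [ 3.141e+00 -2.000e-03  2.808e+00] F [-0.7 -0.  -0.2] w 0.0376
```

View pics/w25.png

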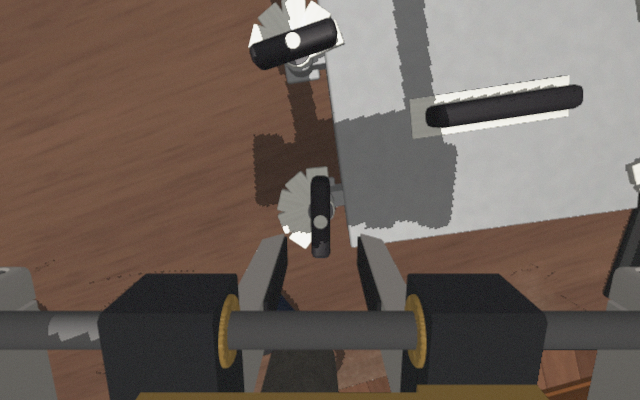

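Run:
```python
from knob import *
for f in('top0','scene0','s18'):
    im,d,P=load(f); C=cloud(P,d); r=np.linalg.norm(C[...,:2]-[.75,-.11],axis=-1); m=(r<.12)&(C[...,2]>.03)&(d>0)
    Q=C[m]; print(f,len(Q),Q.min(0).round(3),Q.max(0).round(3))
    for lo,hi in((.03,.06),(.06,.09),(.09,.12),(.12,.15),(.15,.2),(.2,.3)):
        q=Q[(Q[:,2]>lo)&(Q[:,2]<hi)]
        if len(q): print(lo,hi,len(q),np.percentile(q,[2,98],axis=0).round(3).tolist())
```

```text
top0 602 [ 0.678 -0.163  0.03 ] [ 0.815 -0.078  0.146]
0.03 0.06 274 [[0.681, -0.159, 0.031], [0.808, -0.092, 0.06]]
0.06 0.09 140 [[0.701, -0.154, 0.06], [0.813, -0.089, 0.089]]
0.09 0.12 118 [[0.737, -0.157, 0.091], [0.814, -0.086, 0.119]]
0.12 0.15 70 [[0.742, -0.162, 0.122], [0.811, -0.078, 0.143]]
scene0 788 [ 0.677 -0.164  0.03 ] [ 0.818 -0.077  0.145]
0.03 0.06 295 [[0.68, -0.16, 0.031], [0.8, -0.102, 0.059]]
0.06 0.09 229 [[0.704, -0.16, 0.061], [0.812, -0.087, 0.09]]
0.09 0.12 172 [[0.737, -0.16, 0.091], [0.812, -0.086, 0.119]]
0.12 0.15 92 [[0.74, -0.161, 0.122], [0.814, -0.08, 0.143]]
s18 785 [ 0.675 -0.164  0.03 ] [ 0.816 -0.072  0.148]
0.03 0.06 289 [[0.681, -0.161, 0.031], [0.797, -0.102, 0.059]]
0.06 0.09 232 [[0.727, -0.159, 0.061], [0.813, -0.087, 0.089]]
0.09 0.12 171 [[0.736, -0.159, 0.09], [0.811, -0.088, 0.119]]
0.12 0.15 93 [[0.743, -0.16, 0.121], [0.811, -0.078, 0.143]]
```

The pen pot and pens reach at most z=0.148 m, below the gripper body at 0.171, so it's clear. Lowering on FR.

Request:
move_arm --increments '[[[0.4,-0.007,-0.012,0.2,0,0,0],[0.4,-0.007,-0.012,0.4,0,0,0],[0.4,-0.007,-0.012,0.6,0,0,0],[0.4,-0.007,-0.012,0.75,0,0,0],[0.4,-0.007,-0.012,0.85,0,0,0],[0.4,-0.007,-0.012,0.88,0,0,0],[0.4,-0.007,-0.012,0.88,0,0,0]]]'

```text
time: 46.07
tool_pos: [0.6037, -0.0397, 0.2735]
ee_rot: [-3.141, -0.002, 2.809]
wrist_force: [0.4, -0.1, -0.0]
width: 0.0376
```

Request:
move_arm --increments '[[[0,0,0,0,0,0,0],[0,0,0,0,0,0,0],[0,0,0,0,0,0,0],[0,0,0,0,0,0,0],[0,0,0,0,0,0,0]]]'

```text
time: 46.48
tool_pos: [0.6042, -0.0405, 0.2756]
ee_rot: [3.141, 0.002, 2.808]
wrist_force: [-0.4, 1.2, 1.4]
width: 0.0142
```

Run:
```python
from knob import *
inc(.6040,-.0397,.274,np.radians(89))
```

```text
t 46.48 d [0.004 0.007 0.016] r [0.001 0.001 0.799] pos [ 0.6042 -0.0405  0.2756] rpy [3.141e+00 2.000e-03 2.808e+00] F [-0.4  1.2  1.4] w 0.0142
```

Request:
move_arm --increments '[[[0,0,0,0,0,0,0.07],[0,0,0,0.004,0,0,0.14],[0,0,0,0.006,0,0,0.21],[0,0,0,0.008,0,0,0.28],[0,0,0,0.01,0,0,0.35],[0,0,0,0.012,0,0,0.42],[0,0,0,0.014,0,0,0.49],[0,0,0,0.016,0,0,0.56]]]'

```text
time: 47.15
tool_pos: [0.6039, -0.0408, 0.274]
ee_rot: [3.141, 0.001, 1.923]
wrist_force: [-1.9, 0.1, 2.7]
width: 0.0142
```

Request:
move_arm --increments '[[[0,0,0,0,0,0,0.07],[0,0,0,0.004,0,0,0.14],[0,0,0,0.006,0,0,0.21],[0,0,0,0.008,0,0,0.24],[0,0,0,0.008,0,0,0.24],[0,0,0,0.008,0,0,0.24]]]'

```text
time: 47.65
tool_pos: [0.6038, -0.0408, 0.2733]
ee_rot: [3.141, 0.001, 1.553]
wrist_force: [-2.7, -1.6, 5.8]
width: 0.0137
```

Request:
move_arm --increments '[[[0.4,0,0,0,0,0,0],[0.4,0,0,0,0,0,0],[0.4,0,0,0,0,0,0],[0.4,0,0,-0.2,0,0,0],[0.4,0,0,-0.5,0,0,0],[0.4,0,0,-0.8,0,0,0],[0.4,0,0,-0.9,0,0,0]]]'

```text
time: 48.23
tool_pos: [0.6045, -0.0406, 0.3669]
ee_rot: [3.134, 0.001, 1.552]
wrist_force: [0.5, -0.1, -0.3]
width: 0.0378
```

Run:
```python
from knob import *
im,d,P=shot('wrist','w26'); knobs('w26',.09); inc(.4864,-.0170,.36,np.radians(88.4)); print(robot.get_obs()['joint_positions'].round(2))
```

```text
NR exp [ 0.4863 -0.0169] got [ 0.4872 -0.0167] [0.014 0.057] zmax 0.1003 joint(deg,mod180) 80.6 n 1757
NL few 0
FR exp [ 0.6041 -0.0396] got [ 0.6044 -0.0389] [0.014 0.057] zmax 0.1004 joint(deg,mod180) 80.0 n 1418
FL few 0
t 48.28 d [ 0.214 -1.187  0.064] r [0.006 0.001 0.006] pos [ 0.6046 -0.0406  0.3675] rpy [3.132e+00 1.000e-03 1.552e+00] F [0.9 0.5 1.1] w 0.0381
[-0.16  0.22  1.3   0.    1.62 -0.14]
```

View pics/w26.png

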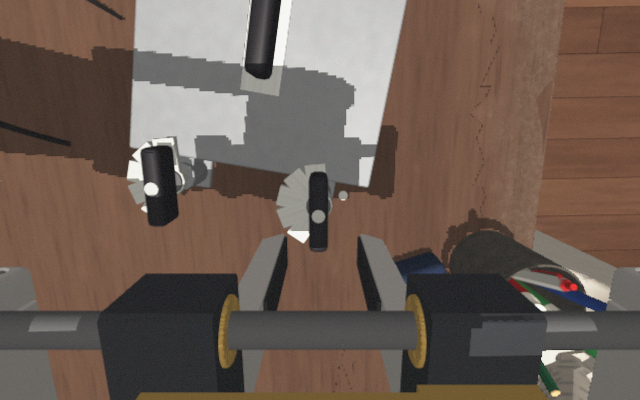

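All four knobs are at about 1.40 rad. The second round starts again at NR.

Request:
move_arm --increments '[[[0.4,0.1,-0.3,0,0,0,0],[0.4,0.2,-0.6,0,0,0,0],[0.4,0.2,-0.9,0,0,0,0],[0.4,0.2,-1,0,0,0,0]]]'

```text
time: 48.62
tool_pos: [0.5014, -0.0179, 0.3598]
ee_rot: [-3.137, -0.0, 1.553]
wrist_force: [0.1, -0.4, -0.2]
width: 0.0376
```

Run:
```python
from knob import *
inc(.4864,-.0170,.272,np.radians(88.5))
```

```text
t 48.62 d [ 0.006 -0.146  0.878] r [-0.003 -0.     0.005] pos [ 0.5014 -0.0179  0.3598] rpy [-3.137 -0.     1.553] F [ 0.1 -0.4 -0.2] w 0.0376
```

Request:
move_arm --increments '[[[0.4,0.01,-0.15,0,0,0,0.005],[0.4,0.01,-0.15,0.2,0,0,0.005],[0.4,0.01,-0.15,0.4,0,0,0.005],[0.4,0.01,-0.15,0.6,0,0,0.005],[0.4,0.01,-0.15,0.6,0,0,0.005],[0.4,0.01,-0.15,0.6,0,0,0.005]]]'

```text
time: 49.12
tool_pos: [0.489, -0.0174, 0.3]
ee_rot: [-3.137, -0.0, 1.544]
wrist_force: [0.8, -0.1, 0.5]
width: 0.0376
```

Run:
```python
from knob import *
inc(.4864,-.0170,.272,np.radians(88.5))
```

```text
t 49.12 d [ 0.003 -0.025  0.28 ] r [-0.003 -0.    -0.001] pos [ 0.489  -0.0174  0.3   ] rpy [-3.137 -0.     1.544] F [ 0.8 -0.1  0.5] w 0.0376
```

Request:
move_arm --increments '[[[0.4,0,-0.025,0.1,0,0,0],[0.4,0,-0.025,0.2,0,0,0],[0.4,0,-0.025,0.28,0,0,0],[0.4,0,-0.025,0.28,0,0,0],[0.4,0,-0.025,0.28,0,0,0]]]'

```text
time: 49.53
tool_pos: [0.4867, -0.0173, 0.2735]
ee_rot: [-3.141, -0.0, 1.544]
wrist_force: [-0.1, 0.3, 0.3]
width: 0.0375
```

Run:
```python
from knob import *
inc(.4864,-.0170,.272,np.radians(88.5))
```

```text
t 49.53 d [ 0.003 -0.003  0.015] r [-0.001 -0.    -0.001] pos [ 0.4867 -0.0173  0.2735] rpy [-3.141 -0.     1.544] F [-0.1  0.3  0.3] w 0.0375
```

Request:
move_arm --increments '[[[0,0,0,0.01,0,0,0],[0,0,0,0.01,0,0,0],[0,0,0,0.01,0,0,0],[0,0,0,0.01,0,0,0],[0,0,0,0.01,0,0,0]]]'

```text
time: 49.95
tool_pos: [0.4864, -0.0173, 0.2735]
ee_rot: [-3.14, 0.0, 1.544]
wrist_force: [-3.2, -0.1, 2.9]
width: 0.0137
```

Request:
move_arm --increments '[[[0,0,0,0,0,0,0.07],[0,0,0,0.004,0,0,0.14],[0,0,0,0.006,0,0,0.21],[0,0,0,0.008,0,0,0.28],[0,0,0,0.01,0,0,0.35],[0,0,0,0.012,0,0,0.42],[0,0,0,0.014,0,0,0.49],[0,0,0,0.016,0,0,0.56]]]'

```text
time: 50.62
tool_pos: [0.4864, -0.0174, 0.272]
ee_rot: [-3.141, 0.001, 0.659]
wrist_force: [-3.9, -0.7, 4.4]
width: 0.0134
```

Request:
move_arm --increments '[[[0,0,0,0,0,0,0.07],[0,0,0,0.004,0,0,0.14],[0,0,0,0.006,0,0,0.21],[0,0,0,0.008,0,0,0.27],[0,0,0,0.01,0,0,0.31],[0,0,0,0.01,0,0,0.34],[0,0,0,0.01,0,0,0.34],[0,0,0,0.01,0,0,0.34]]]'

```text
time: 51.28
tool_pos: [0.4865, -0.0175, 0.2712]
ee_rot: [3.141, 0.001, 0.132]
wrist_force: [-4.8, -1.2, 5.9]
width: 0.0141
```

Run:
```python
from knob import *
inc(.4864,-.0170,.272,np.radians(8.7)); print(robot.get_obs()['wrist_torque'])
```

```text
t 51.28 d [-0.    -0.005 -0.008] r [ 0.     0.001 -0.013] pos [ 0.4865 -0.0175  0.2712] rpy [3.141e+00 1.000e-03 1.320e-01] F [-4.8 -1.2  5.9] w 0.0141
[-0.08259874  0.89249381  0.35546555]
```

Yaw passed the nominal stop (8.7 deg) by 1 deg with the torque rising to 0.36 N m, so NR is at its stop. Release and check.

Request:
move_arm --increments '[[[0.4,0,0,0,0,0,0],[0.4,0,0,0,0,0,0],[0.4,0,0,0,0,0,0],[0.4,0,0,-0.2,0,0,0],[0.4,0,0,-0.5,0,0,0],[0.4,0,0,-0.8,0,0,0],[0.4,0,0,-0.9,0,0,0]]]'

```text
time: 51.87
tool_pos: [0.4877, -0.0173, 0.365]
ee_rot: [3.14, -0.008, 0.13]
wrist_force: [1.2, -0.9, 0.6]
width: 0.0378
```

Run:
```python
from knob import *
im,d,P=shot('wrist','w27'); knobs('w27',.088); inc(.6568,.2353,.36,np.radians(89.2)); print(robot.get_obs()['joint_positions'].round(2))
```

```text
NR exp [ 0.4863 -0.0169] got [ 0.4876 -0.0168] [0.014 0.057] zmax 0.098 joint(deg,mod180) 161.3 n 1400
NL few 0
FR exp [ 0.6041 -0.0396] got [ 0.6047 -0.0397] [0.014 0.058] zmax 0.1004 joint(deg,mod180) 80.5 n 2091
FL few 0
t 51.92 d [ 2.003 -2.285  0.068] r [ 0.006 -0.004 -0.908] pos [ 0.4878 -0.0173  0.3655] rpy [ 3.139 -0.009  0.13 ] F [ 1.  -0.   0.7] w 0.0375
[-0.15 -0.04  1.58  0.    1.59  1.29]
```

View pics/w27.png

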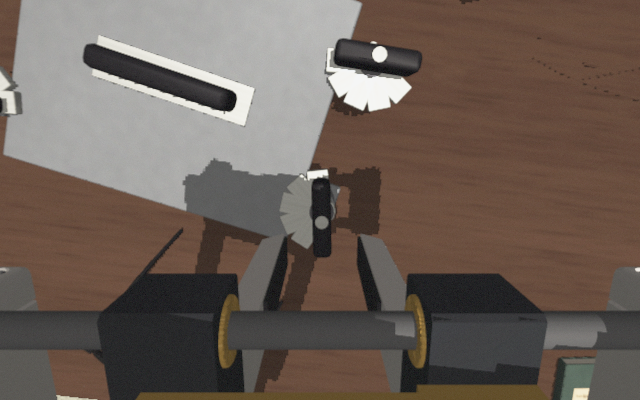

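NR is at 161 deg, its stop. To FL (79.9 deg).

Request:
move_arm --increments '[[[0.4,0.3,-0.3,0,0,0,0],[0.4,0.6,-0.6,0,0,0,0],[0.4,0.9,-0.9,0,0,0,0],[0.4,1,-1,0,0,0,0]]]'

```text
time: 52.25
tool_pos: [0.5746, 0.0982, 0.3576]
ee_rot: [-3.139, 0.002, 0.133]
wrist_force: [-0.6, -0.7, 0.6]
width: 0.0377
```

Request:
move_arm --increments '[[[0.4,0.2,-0.2,0,0,0,-0.07],[0.4,0.4,-0.4,0,0,0,-0.14],[0.4,0.6,-0.6,0,0,0,-0.21],[0.4,0.8,-0.8,0,0,0,-0.28],[0.4,1,-1,0,0,0,-0.35],[0.4,1,-1,0,0,0,-0.42],[0.4,1,-1,0,0,0,-0.49],[0.4,1,-1,0,0,0,-0.56]]]'

```text
time: 52.92
tool_pos: [0.6595, 0.2078, 0.3568]
ee_rot: [-3.139, 0.003, 1.016]
wrist_force: [-0.9, -0.1, 0.3]
width: 0.0376
```

Run:
```python
from knob import *
inc(.6566,.2353,.36,np.radians(89.2))
```

```text
t 52.92 d [ 0.218 -0.17  -0.032] r [-0.002  0.001 -0.344] pos [0.6595 0.2078 0.3568] rpy [-3.139e+00  3.000e-03  1.016e+00] F [-0.9 -0.1  0.3] w 0.0376
```

Request:
move_arm --increments '[[[0.4,0.1,-0.1,0,0,0,-0.07],[0.4,0.22,-0.17,0,0,0,-0.14],[0.4,0.22,-0.17,0,0,0,-0.21],[0.4,0.22,-0.17,0,0,0,-0.28],[0.4,0.22,-0.17,0.1,0,0,-0.344],[0.4,0.22,-0.17,0.2,0,0,-0.344],[0.4,0.22,-0.17,0.2,0,0,-0.344],[0.4,0.22,-0.17,0.2,0,0,-0.344]]]'

```text
time: 53.58
tool_pos: [0.6563, 0.2345, 0.3374]
ee_rot: [-3.137, 0.001, 1.548]
wrist_force: [0.2, 0.5, 0.0]
width: 0.037
```

Run:
```python
from knob import *
im,d,P=shot('wrist','w28'); knobs('w28',.088)
inc(.6566,.2353,.272,np.radians(89.2))
```

```text
NR few 0
NL exp [0.5393 0.258 ] got [0.5399 0.2581] [0.014 0.058] zmax 0.1002 joint(deg,mod180) 81.4 n 2373
FR few 0
FL exp [0.6571 0.2353] got [0.6567 0.2362] [0.013 0.057] zmax 0.1004 joint(deg,mod180) 80.2 n 1770
t 53.63 d [0.008 0.003 0.668] r [-0.002  0.    -0.005] pos [0.6564 0.2346 0.3388] rpy [-3.139e+00  1.000e-03  1.548e+00] F [ 1.   0.7 -0.3] w 0.0375
```

Request:
move_arm --increments '[[[0.4,0.01,0.003,0.2,0,0,0],[0.4,0.01,0.003,0.4,0,0,0],[0.4,0.01,0.003,0.55,0,0,0],[0.4,0.01,0.003,0.66,0,0,0],[0.4,0.01,0.003,0.66,0,0,0],[0.4,0.01,0.003,0.66,0,0,0]]]'

```text
time: 54.13
tool_pos: [0.6568, 0.2356, 0.2742]
ee_rot: [-3.141, 0.0, 1.549]
wrist_force: [-0.4, -0.7, -0.3]
width: 0.0377
```

Request:
move_arm --increments '[[[0,0,0,0.01,0,0,0],[0,0,0,0.01,0,0,0],[0,0,0,0.01,0,0,0],[0,0,0,0.01,0,0,0],[0,0,0,0.01,0,0,0]]]'

```text
time: 54.55
tool_pos: [0.6565, 0.2358, 0.2746]
ee_rot: [-3.141, -0.0, 1.55]
wrist_force: [-3.5, -0.4, 4.2]
width: 0.014
```

Run:
```python
from knob import *
inc(.6566,.2353,.272,np.radians(7.5))
```

```text
t 54.55 d [-0.005  0.001  0.026] r [-0.     0.     0.904] pos [0.6565 0.2358 0.2746] rpy [-3.141 -0.     1.55 ] F [-3.5 -0.4  4.2] w 0.014
```

Request:
move_arm --increments '[[[0,0,0,0,0,0,0.07],[0,0,0,0.004,0,0,0.14],[0,0,0,0.006,0,0,0.21],[0,0,0,0.008,0,0,0.28],[0,0,0,0.01,0,0,0.35],[0,0,0,0.012,0,0,0.42],[0,0,0,0.014,0,0,0.49],[0,0,0,0.016,0,0,0.56]]]'

```text
time: 55.22
tool_pos: [0.6568, 0.2356, 0.2732]
ee_rot: [3.14, -0.001, 0.666]
wrist_force: [-1.5, -0.7, 3.7]
width: 0.014
```

Request:
move_arm --increments '[[[0,0,0,0,0,0,0.07],[0,0,0,0.004,0,0,0.14],[0,0,0,0.006,0,0,0.21],[0,0,0,0.008,0,0,0.27],[0,0,0,0.01,0,0,0.31],[0,0,0,0.01,0,0,0.345],[0,0,0,0.01,0,0,0.345],[0,0,0,0.01,0,0,0.345]]]'

```text
time: 55.88
tool_pos: [0.6569, 0.2353, 0.2723]
ee_rot: [3.14, -0.002, 0.13]
wrist_force: [-2.3, -2.4, 5.6]
width: 0.0138
```

Run:
```python
from knob import *
inc(.6566,.2353,.272,np.radians(8.7)); print(robot.get_obs()['wrist_torque'])
```

```text
t 55.88 d [-0.003 -0.     0.003] r [ 0.001 -0.001 -0.014] pos [0.6569 0.2353 0.2723] rpy [ 3.14e+00 -2.00e-03  1.30e-01] F [-2.3 -2.4  5.6] w 0.0138
[-0.5716821   0.41890928  0.36902964]
```

FL is at its stop with the same torque signature. Release, lift, and go to NL.

Request:
move_arm --increments '[[[0.4,0,0,0,0,0,0],[0.4,0,0,0,0,0,0],[0.4,0,0,0,0,0,0],[0.4,0,0,-0.2,0,0,0],[0.4,0,0,-0.5,0,0,0],[0.4,0,0,-0.8,0,0,0],[0.4,0,0,-0.8,0,0,0]]]'

```text
time: 56.47
tool_pos: [0.6576, 0.236, 0.3587]
ee_rot: [-3.14, -0.013, 0.129]
wrist_force: [0.8, -0.5, 0.7]
width: 0.0378
```

Run:
```python
from knob import *
im,d,P=shot('wrist','w29'); knobs('w29',.088); inc(.5394,.2580,.35,np.radians(88.2))
```

```text
NR few 0
NL exp [0.5393 0.258 ] got [0.5403 0.2499] [0.015 0.042] zmax 0.1002 joint(deg,mod180) 79.3 n 1125
FR few 0
FL exp [0.6571 0.2353] got [0.6574 0.2355] [0.014 0.058] zmax 0.098 joint(deg,mod180) 160.5 n 1465
t 56.52 d [-1.143 -0.371  0.048] r [ 0.003 -0.006 -0.898] pos [0.6574 0.2359 0.3559] rpy [-3.14  -0.009  0.129] F [ 0.4 -0.4 -0.3] w 0.0375
```

Request:
move_arm --increments '[[[0.4,-0.2,-0.1,0,0,0,-0.07],[0.4,-0.4,-0.2,0,0,0,-0.14],[0.4,-0.6,-0.3,0,0,0,-0.21],[0.4,-0.8,-0.37,0,0,0,-0.28],[0.4,-1,-0.37,0,0,0,-0.35],[0.4,-1,-0.37,0,0,0,-0.42],[0.4,-1,-0.37,0,0,0,-0.49],[0.4,-1,-0.37,0,0,0,-0.56]]]'

```text
time: 57.18
tool_pos: [0.5522, 0.2596, 0.3488]
ee_rot: [-3.14, 0.002, 1.014]
wrist_force: [1.0, -0.3, -0.3]
width: 0.0376
```

Run:
```python
from knob import *
inc(.5394,.2580,.335,np.radians(88.2))
```

```text
t 57.18 d [-0.081 -0.1    0.138] r [-0.001  0.001 -0.334] pos [0.5522 0.2596 0.3488] rpy [-3.140e+00  2.000e-03  1.014e+00] F [ 1.  -0.3 -0.3] w 0.0376
```

Request:
move_arm --increments '[[[0.4,-0.08,-0.1,0,0,0,-0.07],[0.4,-0.08,-0.1,0,0,0,-0.14],[0.4,-0.08,-0.1,0,0,0,-0.21],[0.4,-0.08,-0.1,0.07,0,0,-0.28],[0.4,-0.08,-0.1,0.14,0,0,-0.334],[0.4,-0.08,-0.1,0.14,0,0,-0.334],[0.4,-0.08,-0.1,0.14,0,0,-0.334]]]'

```text
time: 57.77
tool_pos: [0.5399, 0.258, 0.3347]
ee_rot: [-3.138, 0.001, 1.531]
wrist_force: [1.7, -0.4, -0.1]
width: 0.0377
```

Run:
```python
from knob import *
im,d,P=shot('wrist','w30'); knobs('w30',.088)
inc(.5394,.2580,.272,np.radians(88.2))
```

```text
NR few 0
NL exp [0.5393 0.258 ] got [0.539  0.2587] [0.014 0.057] zmax 0.1002 joint(deg,mod180) 80.5 n 1832
FR few 0
FL exp [0.6571 0.2353] got [0.6563 0.2361] [0.014 0.058] zmax 0.0979 joint(deg,mod180) 160.3 n 1997
t 57.82 d [-0.    -0.005  0.636] r [-0.001  0.    -0.005] pos [0.54   0.2581 0.3356] rpy [-3.140e+00  1.000e-03  1.531e+00] F [ 0.4 -0.4 -0. ] w 0.0376
```

Request:
move_arm --increments '[[[0.4,0,-0.006,0.2,0,0,-0.01],[0.4,0,-0.006,0.4,0,0,-0.01],[0.4,0,-0.006,0.55,0,0,-0.01],[0.4,0,-0.006,0.63,0,0,-0.01],[0.4,0,-0.006,0.63,0,0,-0.01],[0.4,0,-0.006,0.63,0,0,-0.01]]]'

```text
time: 58.32
tool_pos: [0.5397, 0.2581, 0.274]
ee_rot: [-3.141, 0.0, 1.548]
wrist_force: [0.4, 0.2, 0.6]
width: 0.0379
```

Request:
move_arm --increments '[[[0,0,0,0.01,0,0,0],[0,0,0,0.01,0,0,0],[0,0,0,0.01,0,0,0],[0,0,0,0.01,0,0,0],[0,0,0,0.01,0,0,0]]]'

```text
time: 58.73
tool_pos: [0.5389, 0.2583, 0.2738]
ee_rot: [-3.14, -0.0, 1.549]
wrist_force: [-4.7, 0.1, 4.9]
width: 0.0136
```

Run:
```python
from knob import *
inc(.5394,.2580,.272,np.radians(7.5))
```

```text
t 58.73 d [-0.003  0.005  0.018] r [-0.001  0.001  0.903] pos [0.5389 0.2583 0.2738] rpy [-3.14  -0.     1.549] F [-4.7  0.1  4.9] w 0.0136
```

Request:
move_arm --increments '[[[0,0,0,0,0,0,0.07],[0,0,0,0.004,0,0,0.14],[0,0,0,0.006,0,0,0.21],[0,0,0,0.008,0,0,0.28],[0,0,0,0.01,0,0,0.35],[0,0,0,0.012,0,0,0.42],[0,0,0,0.014,0,0,0.49],[0,0,0,0.016,0,0,0.56]]]'

```text
time: 59.4
tool_pos: [0.5393, 0.2581, 0.2722]
ee_rot: [3.141, 0.0, 0.664]
wrist_force: [-2.9, -0.3, 4.1]
width: 0.0135
```

Request:
move_arm --increments '[[[0,0,0,0,0,0,0.07],[0,0,0,0.004,0,0,0.14],[0,0,0,0.006,0,0,0.21],[0,0,0,0.008,0,0,0.27],[0,0,0,0.01,0,0,0.31],[0,0,0,0.01,0,0,0.345],[0,0,0,0.01,0,0,0.345],[0,0,0,0.01,0,0,0.345]]]'

```text
time: 60.07
tool_pos: [0.5394, 0.2579, 0.2714]
ee_rot: [3.14, -0.0, 0.129]
wrist_force: [-3.8, -1.7, 5.6]
width: 0.0136
```

Run:
```python
from knob import *
inc(.5394,.2580,.272,np.radians(8.7)); print(robot.get_obs()['wrist_torque'])
```

```text
t 60.07 d [ 0.    -0.001 -0.006] r [ 0.001 -0.    -0.015] pos [0.5394 0.2579 0.2714] rpy [ 3.14  -0.     0.129] F [-3.8 -1.7  5.6] w 0.0136
[-0.49863825  0.67256416  0.40955894]
```

Request:
move_arm --increments '[[[0.4,0,0,0,0,0,0],[0.4,0,0,0,0,0,0],[0.4,0,0,0,0,0,0],[0.4,0,0,-0.2,0,0,0],[0.4,0,0,-0.5,0,0,0],[0.4,0,0,-0.9,0,0,0],[0.4,0,0,-0.9,0,0,0]]]'

```text
time: 60.65
tool_pos: [0.5408, 0.2586, 0.3693]
ee_rot: [-3.138, -0.015, 0.127]
wrist_force: [0.3, 1.0, 1.7]
width: 0.0375
```

Run:
```python
from knob import *
im,d,P=shot('wrist','w31'); knobs('w31',.088); inc(.6042,-.0395,.36,np.radians(88.9))
```

```text
NR few 0
NL exp [0.5393 0.258 ] got [0.5395 0.258 ] [0.014 0.058] zmax 0.0978 joint(deg,mod180) 160.4 n 1352
FR few 0
FL exp [0.6571 0.2353] got [0.6573 0.2355] [0.014 0.058] zmax 0.0981 joint(deg,mod180) 160.4 n 1889
t 60.7 d [0.253 3.036 0.056] r [ 0.004 -0.007 -0.907] pos [0.5405 0.2585 0.3661] rpy [-3.139 -0.011  0.127] F [ 1.1 -0.5  0.4] w 0.0376
```

NL and FL are both at 160.4 deg (2.80 rad). Last is FR.

Request:
move_arm --increments '[[[0.4,0,0.3,0,0,0,0],[0.4,0.1,0.6,0,0,0,0],[0.4,0.1,0.9,0,0,0,0],[0.4,0.1,1,0,0,0,0]]]'

```text
time: 61.03
tool_pos: [0.5627, 0.1571, 0.3585]
ee_rot: [3.139, 0.002, 0.124]
wrist_force: [0.4, -0.2, -0.6]
width: 0.0376
```

Request:
move_arm --increments '[[[0.4,0,0.3,0,0,0,0],[0.4,0.1,0.6,0,0,0,0],[0.4,0.1,0.9,0,0,0,0],[0.4,0.1,1,0,0,0,0]]]'

```text
time: 61.37
tool_pos: [0.5852, 0.0593, 0.3587]
ee_rot: [3.14, 0.002, 0.124]
wrist_force: [0.6, 0.4, -0.7]
width: 0.0376
```

Request:
move_arm --increments '[[[0.4,0,0.2,0,0,0,-0.07],[0.4,0.05,0.4,0,0,0,-0.14],[0.4,0.05,0.6,0,0,0,-0.21],[0.4,0.05,0.8,0,0,0,-0.28],[0.4,0.05,1,0,0,0,-0.35],[0.4,0.05,1,0,0,0,-0.42],[0.4,0.05,1,0,0,0,-0.49],[0.4,0.05,1,0,0,0,-0.56]]]'

```text
time: 62.03
tool_pos: [0.6023, -0.0359, 0.3591]
ee_rot: [-3.14, -0.0, 1.012]
wrist_force: [-1.1, 0.1, -0.3]
width: 0.0374
```

Run:
```python
from knob import *
inc(.6042,-.0395,.335,np.radians(88.9))
```

```text
t 62.03 d [-0.02   0.035  0.241] r [-0.001 -0.    -0.344] pos [ 0.6023 -0.0359  0.3591] rpy [-3.14  -0.     1.012] F [-1.1  0.1 -0.3] w 0.0374
```

Request:
move_arm --increments '[[[0.4,-0.02,0.035,0,0,0,-0.07],[0.4,-0.02,0.035,0,0,0,-0.14],[0.4,-0.02,0.035,0,0,0,-0.21],[0.4,-0.02,0.035,0.1,0,0,-0.28],[0.4,-0.02,0.035,0.24,0,0,-0.344],[0.4,-0.02,0.035,0.24,0,0,-0.344],[0.4,-0.02,0.035,0.24,0,0,-0.344]]]'

```text
time: 62.62
tool_pos: [0.6039, -0.0391, 0.3345]
ee_rot: [-3.138, -0.001, 1.545]
wrist_force: [-0.9, -0.2, 0.6]
width: 0.0374
```

Run:
```python
from knob import *
im,d,P=shot('wrist','w32'); knobs('w32',.088)
inc(.6042,-.0395,.272,np.radians(89))
```

```text
NR exp [ 0.4863 -0.0169] got [ 0.4872 -0.017 ] [0.014 0.058] zmax 0.0981 joint(deg,mod180) 160.3 n 1990
NL few 0
FR exp [ 0.6041 -0.0396] got [ 0.6043 -0.039 ] [0.014 0.057] zmax 0.1003 joint(deg,mod180) 80.3 n 1850
FL few 0
t 62.67 d [-0.002  0.001  0.637] r [-0.001 -0.    -0.005] pos [ 0.6042 -0.0393  0.3357] rpy [-3.140e+00 -1.000e-03  1.545e+00] F [-0.1  0.1  1. ] w 0.0376
```

Request:
move_arm --increments '[[[0.4,0,0,0.2,0,0,0],[0.4,0,0,0.4,0,0,0],[0.4,0,0,0.55,0,0,0],[0.4,0,0,0.63,0,0,0],[0.4,0,0,0.63,0,0,0],[0.4,0,0,0.63,0,0,0]]]'

```text
time: 63.17
tool_pos: [0.6044, -0.0398, 0.2738]
ee_rot: [3.141, 0.0, 1.546]
wrist_force: [0.5, 0.4, 0.4]
width: 0.0375
```

Request:
move_arm --increments '[[[0,0,0,0.01,0,0,0],[0,0,0,0.01,0,0,0],[0,0,0,0.01,0,0,0],[0,0,0,0.01,0,0,0],[0,0,0,0.01,0,0,0]]]'

```text
time: 63.58
tool_pos: [0.604, -0.0399, 0.2732]
ee_rot: [-3.141, 0.0, 1.547]
wrist_force: [-2.9, 1.5, 3.4]
width: 0.0138
```

Request:
move_arm --increments '[[[0,0,0,0,0,0,0.07],[0,0,0,0.004,0,0,0.14],[0,0,0,0.006,0,0,0.21],[0,0,0,0.008,0,0,0.28],[0,0,0,0.01,0,0,0.35],[0,0,0,0.012,0,0,0.42],[0,0,0,0.014,0,0,0.49],[0,0,0,0.016,0,0,0.56]]]'

```text
time: 64.25
tool_pos: [0.604, -0.0399, 0.2717]
ee_rot: [3.141, 0.0, 0.662]
wrist_force: [-2.9, 0.2, 4.0]
width: 0.0135
```

Request:
move_arm --increments '[[[0,0,0,0,0,0,0.07],[0,0,0,0.004,0,0,0.14],[0,0,0,0.006,0,0,0.21],[0,0,0,0.008,0,0,0.27],[0,0,0,0.01,0,0,0.31],[0,0,0,0.01,0,0,0.345],[0,0,0,0.01,0,0,0.345],[0,0,0,0.01,0,0,0.345]]]'

```text
time: 64.92
tool_pos: [0.604, -0.04, 0.2709]
ee_rot: [3.141, 0.0, 0.127]
wrist_force: [-2.4, -1.1, 5.6]
width: 0.0142
```

Run:
```python
from knob import *
inc(.6042,-.0395,.272,np.radians(8.7)); print(robot.get_obs()['wrist_torque'])
```

```text
t 64.92 d [ 0.002 -0.005 -0.011] r [ 0.     0.    -0.016] pos [ 0.604  -0.04    0.2709] rpy [3.141 0.    0.127] F [-2.4 -1.1  5.6] w 0.0142
[0.0351307  0.78137457 0.34190562]
```

FR is at its stop. Release, back off high, and check everything.

Request:
move_arm --increments '[[[0.4,0,0,0,0,0,0],[0.4,0,0,0,0,0,0],[0.4,0,0,0,0,0,0],[0.4,0,0,-0.2,0,0,0],[0.4,0,0,-0.5,0,0,0],[0.4,0,0,-0.9,0,0,0],[0.4,0,0,-1,0,0,0]]]'

```text
time: 65.5
tool_pos: [0.605, -0.0399, 0.3763]
ee_rot: [3.139, -0.01, 0.126]
wrist_force: [1.0, -0.3, 1.5]
width: 0.0375
```

Request:
move_arm --increments '[[[0.4,-0.3,0,-0.2,0,0,0],[0.4,-0.6,0,-0.4,0,0,0],[0.4,-0.9,-0.1,-0.6,0,0,0],[0.4,-1,-0.2,-0.8,0,0,0],[0.4,-1,-0.2,-0.8,0,0,0]]]'

```text
time: 65.92
tool_pos: [0.5008, -0.0317, 0.455]
ee_rot: [3.139, -0.009, 0.126]
wrist_force: [0.5, -0.0, 1.0]
width: 0.038
```

Request:
move_arm --increments '[[[0.4,-0.3,-0.2,0,0,0,0],[0.4,-0.6,-0.4,0,0,0,0],[0.4,-0.9,-0.6,0,0,0,0],[0.4,-1,-0.8,0,0,0,0],[0.4,-1,-0.8,0,0,0,0],[0.4,-1,-0.8,0,0,0,0]]]'

```text
time: 66.42
tool_pos: [0.3936, 0.0347, 0.4488]
ee_rot: [3.141, -0.0, 0.127]
wrist_force: [-0.3, -1.1, 0.1]
width: 0.0377
```

Run:
```python
from knob import *
im,d,P=shot('wrist','w33'); knobs('w33',.088); inc(.42,.05,.44,0)
C=cloud(P,d); z=C[...,2]; X=(C[...,:2]-c0)@ex; Y=(C[...,:2]-c0)@ey
m=(z>.05)&(z<.07)&(abs(X)<.092)&(abs(Y)<.113)
A=np.c_[X[m],Y[m],np.ones(m.sum())]; print('plane',np.linalg.lstsq(A,z[m],rcond=None)[0],m.sum())
for sx in(-1,1):
  for sy in(-1,1):
    q=m&(X*sx>.06)&(Y*sy>.08); print(sx,sy,q.sum(),np.median(z[q]).round(4) if q.sum() else None)
shot('top','t33'); shot('scene','s33')
```

```text
NR exp [ 0.4863 -0.0169] got [ 0.4868 -0.017 ] [0.015 0.057] zmax 0.0979 joint(deg,mod180) 160.8 n 1034
NL exp [0.5393 0.258 ] got [0.5237 0.2545] [0.014 0.026] zmax 0.0978 joint(deg,mod180) 159.5 n 646
FR few 0
FL few 0
t 66.47 d [ 0.277 -0.124  0.087] r [0.   0.   0.08] pos [0.3941 0.0342 0.4487] rpy [3.141 0.    0.126] F [ 0.1 -0.2  0.2] w 0.0374
plane [0.00311757 0.00196202 0.05836626] 21713
-1 -1 1084 0.058
-1 1 1310 0.0581
1 -1 0 None
1 1 0 None
```

View pics/w33.png

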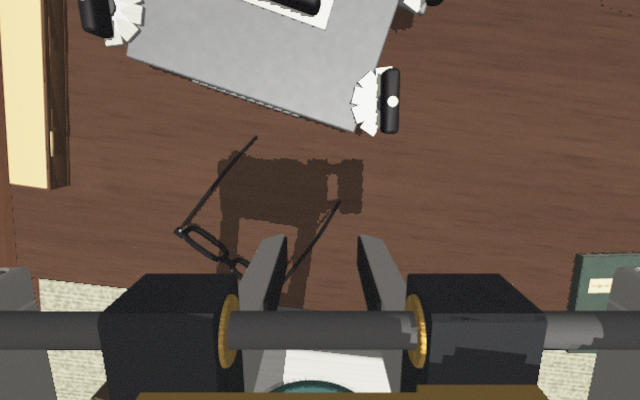

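View pics/t33.png

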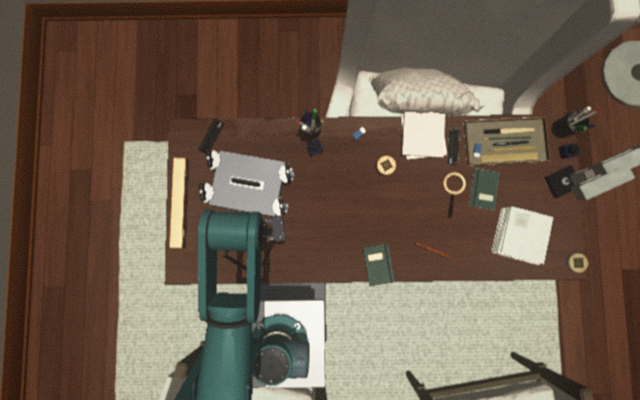

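View pics/s33.png

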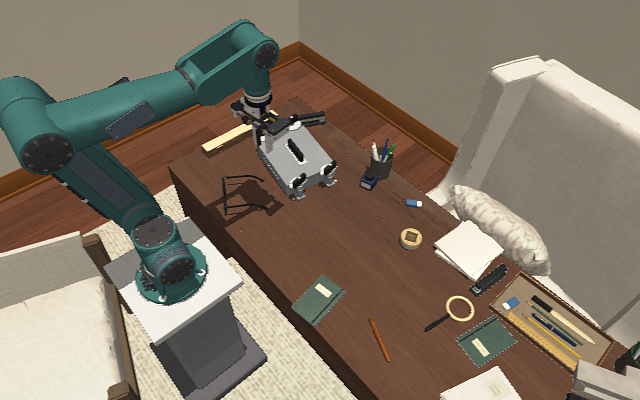

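Run:
```python
from knob import *
for f in('s33','t33'):
    im,d,P=load(f); C=cloud(P,d); z=C[...,2]; X=(C[...,:2]-c0)@ex; Y=(C[...,:2]-c0)@ey
    for k in K:
        p=kw(k); m=(np.linalg.norm(C[...,:2]-p,axis=-1)<.04)&(z>.085)&(z<.105)&(d>0)
        if m.sum()>20:
            c,s,a=axis2d(C[m][:,:2]); print(f,k,m.sum(),np.round(s,3),'joint',round((-10.9-np.degrees(a))%180,1),'ztop',np.percentile(z[m],90).round(4))
    for sx in(-1,1):
      for sy in(-1,1):
        q=(z>.045)&(z<.072)&(X*sx>.06)&(X*sx<.09)&(Y*sy>.085)&(Y*sy<.105); print(f,'corner',sx,sy,q.sum(),np.median(z[q]).round(4) if q.sum() else None)
for a,b in(('top0','t33'),):
    A=load(a)[0].astype(int);B=load(b)[0].astype(int)
    D=np.abs(A-B).sum(2)>90; n,l,s,c=cv2.connectedComponentsWithStats(cv2.morphologyEx(D.astype(np.uint8),cv2.MORPH_OPEN,np.ones((2,2))))
    print([ (c[i].round().tolist(),int(s[i,4])) for i in range(1,n) if s[i,4]>15])
```

```text
s33 NR 76 [0.015 0.06 ] joint 160.3 ztop 0.1003
s33 FR 76 [0.018 0.058] joint 161.3 ztop 0.0999
s33 FL 47 [0.02  0.048] joint 160.5 ztop 0.1005
s33 corner -1 -1 34 0.059
s33 corner -1 1 18 0.0582
s33 corner 1 -1 28 0.0596
s33 corner 1 1 29 0.0595
t33 NR 69 [0.014 0.056] joint 160.4 ztop 0.1006
t33 NL 79 [0.015 0.057] joint 158.8 ztop 0.1005
t33 FR 68 [0.014 0.058] joint 160.8 ztop 0.1005
t33 FL 73 [0.015 0.054] joint 160.0 ztop 0.1002
t33 corner -1 -1 47 0.0592
t33 corner -1 1 50 0.0594
t33 corner 1 -1 47 0.0591
t33 corner 1 1 47 0.0585
[([205.0, 159.0], 100), ([240.0, 174.0], 1339), ([352.0, 212.0], 3602), ([417.0, 198.0], 130), ([249.0, 184.0], 195), ([283.0, 208.0], 280), ([240.0, 209.0], 59), ([266.0, 213.0], 16), ([224.0, 287.0], 2742), ([228.0, 232.0], 896), ([263.0, 236.0], 145), ([266.0, 249.0], 18), ([259.0, 257.0], 22), ([213.0, 262.0], 16), ([241.0, 279.0], 51), ([457.0, 278.0], 16), ([398.0, 342.0], 13295), ([297.0, 314.0], 1906), ([277.0, 334.0], 76), ([251.0, 357.0], 386), ([304.0, 342.0], 43), ([287.0, 355.0], 478), ([205.0, 385.0], 1356)]
```

All knobs are at about 160 deg (the stop is 160.4). The four cover corners are level within 1 mm, and nothing else on the desk has changed. Handing in.

```bash
python3 -c "
from bench import robot
print(robot.close_job())"
```

```text
the job is handed in; nothing more can be done
None
```

The writing kit is packed, clamped and handed in, at about 67 s of the 210 s allowed. No verdict was reported.

**Packing:** I put the blue pen, green pencil and yellow pencil flat and side by side in the case. There was no letter opener on the desk, and I left the brown pen alone. The cover then went onto the buffers, its edges within about 1 mm of the case outline.

**Clamping:** I turned the knobs in the order near right, far left, near left, far right. The first round took each to about 1.4 rad; the second took each to its stop.

**Last checks:**
- **Knobs:** they read 159–161° in the final views, with the stop at 160.4°. The turning torque rose at each stop.
- **Cover:** the close wrist view put the plate top at 58 mm, which is seated on the rim. It covered only the two near corners. The coarser top and scene cameras read 58–60 mm at all four corners.
- **Other things on the desk:** comparing the first and last top views showed changes only at the moved parts and the arm.
- **Disagreement:** the top camera's first rough estimate of the case centre was 2–4 mm off the wrist camera's. I used the refined wrist value, and the cover and knobs fitted it.

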